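# Dry opened test cassettes in the vacuum chamber

## Task

Put the opened test cassettes away to dry: hook every cassette holder on the bench by its lip over the rim of the steel tank so that it hangs upright inside, then close the clear cover fully and turn the tap's nose to the round stud on the tank side. Next draw the sprung pump handle up until its needle is level with the brass pointer on the scale, not beyond it, hold it steady there for two seconds and let the handle go back fully home. Finally turn the tap to the bar mark at the front to shut the tank off, leaving the pointer and the other things on the bench alone.

Things in the scene. Friction and masses are not known exactly. Their poses are not given: they have to be found in the camera images.
- holder0_mid (a point): Steel hook-on holder of cassettes; the point is 56 mm above its foot on the body's centre line. Body 28 (x) x 30 (y) x 76 mm, weighted foot 40 (y) x 14 mm high, from 14 mm on the -x to 30 on the +x side; 240 g. White grip tab 10 (x) x 24 (y) mm, 20 to 56 mm above the point. Lip at -x: plate, underside 16 mm above the point, bends down 20 mm; 13 mm slot beside the body, lip 4 mm. None at start: absent.
- holder1_mid (a point): Steel hook-on holder of cassettes; the point is 56 mm above its foot on the body's centre line. Body 28 (x) x 30 (y) x 76 mm, weighted foot 40 (y) x 14 mm high, from 14 mm on the -x to 30 on the +x side; 240 g. White grip tab 10 (x) x 24 (y) mm, 20 to 56 mm above the point. Lip at -x: plate, underside 16 mm above the point, bends down 20 mm; 13 mm slot beside the body, lip 4 mm. None at start: absent.
- holder2_mid (a point): Steel hook-on holder of cassettes; the point is 56 mm above its foot on the body's centre line. Body 28 (x) x 30 (y) x 76 mm, weighted foot 40 (y) x 14 mm high, from 14 mm on the -x to 30 on the +x side; 240 g. White grip tab 10 (x) x 24 (y) mm, 20 to 56 mm above the point. Lip at -x: plate, underside 16 mm above the point, bends down 20 mm; 13 mm slot beside the body, lip 4 mm. None at start: absent.
- holder3_mid (a point): Steel hook-on holder of cassettes; the point is 56 mm above its foot on the body's centre line. Body 28 (x) x 30 (y) x 76 mm, weighted foot 40 (y) x 14 mm high, from 14 mm on the -x to 30 on the +x side; 240 g. White grip tab 10 (x) x 24 (y) mm, 20 to 56 mm above the point. Lip at -x: plate, underside 16 mm above the point, bends down 20 mm; 13 mm slot beside the body, lip 4 mm. None at start: absent.
- tank_mouth (a point): Centre of the steel tank's mouth, level with its rim (105 mm up); axes of the whole fixed station: -x front, towards the robot, +y end tank, -y end pump. Inside 110 (x) x 196 (y) mm, 90 mm deep, walls 4 mm; outside them a flange for the cover lies 27 mm below the rim. Holders hang body inside, lip outside; the front wall takes four at 47 mm pitch; the open cover stands behind the back wall.
- cover (a joint): Angle (rad) of the clear cover, hinged behind the tank along the station's y: 0 = closed on its flange, about 1.4 = standing open (handle swung up and back). Stiff hinge, stays where left; 2 to 6 N at the handle moves it. Closed it clears the hung holders; 166 (x) x 226 (y) mm, its top 158 mm above the bench.
- cover_handle (a point): Middle of the cover's round handle bar: 12 mm thick, 110 mm long along the station's y, standing 34 mm clear of the cover's front face. Closed, it is in front of the cover, 138 mm above the bench and 20 mm below the cover's top; open, it is uppermost.
- cover_hinge (a point): Mid-length point on the cover's hinge line, 78 mm above the bench; the handle bar keeps 215 mm from this line.
- tap (a joint): Angle (rad) of the tap between tank and pump, vertical axis, anticlockwise from above: 0 = nose at the round stud on the tank side (station +y, open to the tank), 1.571 = nose at the bar mark at the front (station -x, shut). Stops at -0.25 and 2.3. Light friction, stays where left.
- tap_grip (a point): Point on the tap's axis at gripping height, 140 mm above the bench: an upright grey fin 10 mm thick, 44 mm long (along the nose direction, its own y axis), 36 mm high, its top 15 mm above this point.
- tap_mark_tank (a point): Round black stud on the white dial under the tap, on the tank side, 29 mm from the tap's axis: the tap's nose points here when open to the tank.
- tap_mark_shut (a point): Short black bar mark on the white dial under the tap, at the front, 29 mm from the tap's axis: the tap's nose points here when shut.
- pump_rod (a joint): How far (m) the rod of the sprung hand pump is drawn up: 0 = fully home, 0.085 = end stop. The return spring pulls down with 4 N at home and 1 N more for each 10 mm; let go, the rod drops home by itself.
- pump_handle (a point): Centre of the pump's black T handle: a round bar 16 mm thick and 60 mm long along the station's y, 155 mm above the bench when home, moving straight up with the rod; the pump's collar is 30 mm below it when home.
- needle (a point): Tip of the thin level needle on the -y end of the T handle; it rises with the handle.
- pointer (a point): Tip of the brass pointer clamped on the upright scale beside the pump; it marks the wanted stroke, 40 to 70 mm, different each time: the needle has to be level with it. The scale is 250 mm tall, 90 mm from the pump's axis on the station's -y side; the pointer tip is 64 mm from that axis.
- dropper: Bystander: small white dropper bottle, 24 mm across, 55 mm tall, standing on the bench; origin at its foot.
- cassette0: Bystander: loose white test cassette lying flat, 70 by 21 by 5 mm; origin under its centre.
- cassette1: Bystander: loose white test cassette lying flat, 70 by 21 by 5 mm; origin under its centre.

How it is judged:
By the outcome, as a careful person would: the job done as asked, in the order asked, and still so for the second after the job is handed in, with the robot touching nothing.
Of holder0, holder1, holder2, holder3 only 2 to 4 are there at a start; the rules pass over those that are not, and their reading is None.
At some moment in a run one of holder0, holder1, holder2, holder3 may be knocked a few centimetres aside while the robot is not near it.
It also fails if it takes over 210 s, if anything falls off the work surface, if the arm or the gripper's body presses on something with over 40 N, if the wrist force passes 120 N, or if a joint passes its speed limit or range.

## Robot

A 6-joint arm with a two-finger parallel gripper is mounted at the origin on the work surface. World frame = base frame: x ahead of the robot, y to its left, z up, the work surface at z = 0. Lengths are in m, angles in rad, forces in N, time in s.
With the tool pointing down it reaches from about 0.425 to 0.95 m from the base axis. Payload 3.5 kg.
Tool frame: the origin (TCP) lies at the very end of the fingers, on their centre line; the grasp point (between the pads) lies ctrl.grip_point_offset behind it (ctrl.grip_point_offset is the distance from the TCP to the grasp point, in m); z points along the fingers, y is the direction in which the jaws open and shut (so a half turn about z gives the same grasp; the last joint's range is limited). The gripper opens to 85 mm and grips with 20 to 120 N. Pads are 22 mm wide; open, the fingers measure 114 mm over their backs; the gripper's body (76 mm by 85 mm) begins 54 mm behind the grasp point. The pads swing forward as they close: fully open they stand 13 mm farther back than shut.
Start: joints at [-0.15, 0.286, 1.577, -0, 1.279, -0.15], TCP at [0.675, 0, 0.193] pointing down, gripper open.
Joint ranges: [-2.77, 2.77], [-0.9, 2.22], [0.21, 2.48], [-1.53, 4.67], [0.24, 2.81], [-2.84, 2.84]. Speed limits (rad/s): [2.79, 2.79, 3.14, 3.14, 3.14, 3.14].

## Interface

Orientations are given as a unit quaternion [x, y, z, w].
In Python, from plant import ctrl gives the robot as it stands.
- The arm moves only by the tool servo_tool, never from a script. Its argument "increments" is a list of rows, each a list of 5 numbers: the opening, from 0 (shut) to 1 (fully open), then the shift along the world's x, y, z in units of 40 mm (1.0 is 40 mm), then the turn about the world's z in units of 5 degrees (1.0 is 5 degrees). A call has exactly 10 rows; each row is the pose to reach, as a shift and turn from the pose measured when the call began; what a row does not reach only later rows make up. A row lasts 1/12 s, in which the tool goes at most 41.7 mm and 7.16 degrees, less where a joint would pass 70% of its speed; a pose out of reach is approached as far as the arm can. A call with a gripper value outside its range is refused whole. The fingers move at their own pace and stop on an object; "grip_force" is the grip in N (left out, the last holds). Time passes only in rows, so rows that repeat a pose let the fingers close, or fill a call up. It gives the time, the measured TCP pose, the force and the opening at its end, in the units of the state.
- ctrl.get_state(): the state, without advancing time (a new reading comes with each control period).
- ctrl.read_camera(name): name is "scene" or "side" or "wrist"; returns a dict with "frame" (480x640x3 uint8, red, green, blue), "K" (3x3 intrinsics, pixels), "extrinsics" (4x4, takes a point from camera to world coordinates). Camera axes: x right, y down, z forward; pixel columns grow to the right and rows downward; lengths in m; the calibration is good to about 2 mm. A picture is of the moment at which its call begins. There is no depth.
- ctrl.sign_off(): hands the job in, once; it reports no verdict.
Trained networks look in a picture, given as the dict that the camera call returned (one of the last four; its "shot" number tells which), for a name from the list of things; names that differ only in an ending like _2 or _b are one class to them, and where a whole thing is asked for, a point or a joint stands for the part that bears it (a point fixed in the world has none). Each returns a list of dicts, best first, with "conf" (0 to 1); they miss things now and then, are a little off and sometimes report something else, mostly with a low value. They report only what shows in the picture. A call takes as long as a camera call.
- ctrl.masks_of(picture, query): "region" (480x640 bool, what is visible of it) and "extent" ([left, top, right, bottom] in pixels, round what is visible of it).
- ctrl.landmark_of(picture, query): "centre" ([row, column] in pixels: a listed point, or the origin of a listed thing).
The state is a dict: "time": time; "qpos": joint angles; "dq": joint speeds; "joint_efforts": joint torques, N m; "eef_pos": TCP position; "tcp_rot": TCP orientation; "contact_force": force on the tool from outside, world axes, zero at the start; "wrist_torque": the same for the moment, N m; "opening": opening from 0.0 (shut) to 1.0 (fully open).
Only numpy, scipy, OpenCV 4.12 (cv2) and the standard library are available. Lean on these libraries where they do the work, as an engineer would, in place of code of your own. Each camera call takes 0.05 s, during which the arm holds its last target. There are 200 camera calls.

## Working session

There is one attempt and no reset: what is moved stays moved. The work goes in short steps, Python scripts to look and compute and a tool call to move; the robot and the scene stay as the last step left them, time stands still between calls to the robot, and variables do not carry over. Pictures are saved under pics/ and viewed, about 12 in all and at most 16, crops included, and the job is handed in when it is done.

Besides the shell and the picture viewer there is one more tool, called after "Emit:" as a command line: name --pt "numbers of a row" for each row, then --argument value for the rest. servo_tool: Moves the arm, as the interface text tells. Its arguments: {"type":"object","properties":{"increments":{"type":"array"},"grip_force":{"type":"number"}},"required":["increments"]}

```bash
ls; mkdir -p pics
cat > h.py <<'E'
from plant import ctrl
import numpy as np, cv2
from scipy.spatial.transform import Rotation as R
def snap(n,name=None):
    p=ctrl.read_camera(n)
    if name: cv2.imwrite('pics/'+name+'.png',p['frame'][:,:,::-1])
    return p
def ray(p,rc):
    K=np.array(p['K']);T=np.array(p['extrinsics'])
    d=T[:3,:3]@np.linalg.inv(K)@np.array([rc[1],rc[0],1.]);return T[:3,3],d/np.linalg.norm(d)
def atz(p,rc,z):
    o,d=ray(p,rc);return o+d*(z-o[2])/d[2]
def tri(obs):
    A=np.zeros((3,3));b=np.zeros(3)
    for p,rc in obs:
        o,d=ray(p,rc);M=np.eye(3)-np.outer(d,d);A+=M;b+=M@o
    x=np.linalg.solve(A,b)
    return x,[np.linalg.norm((np.eye(3)-np.outer(ray(p,rc)[1],ray(p,rc)[1]))@(x-ray(p,rc)[0])) for p,rc in obs]
def proj(p,X):
    T=np.linalg.inv(np.array(p['extrinsics']));c=T[:3,:3]@np.array(X)+T[:3,3];u=np.array(p['K'])@c;return u[1]/u[2],u[0]/u[2]
def st():
    s=ctrl.get_state();r=R.from_quat(s['tcp_rot']).as_matrix()
    print('t',round(s['time'],2),'pos',np.round(s['eef_pos'],4),'z',np.round(r[:,2],3),'yaw_y',np.round(np.degrees(np.arctan2(r[1,1],r[0,1])),1),'F',np.round(s['contact_force'],1),'op',round(s['opening'],3))
    return s
E
cat > a.py <<'E'
from h import *
st();print(ctrl.grip_point_offset)
P={n:snap(n,n+'0') for n in('scene','side')}
for q in ['holder0_mid','tank_mouth','cover_handle','cover_hinge','tap_grip','tap_mark_tank','tap_mark_shut','pump_handle','needle','pointer','dropper','cassette0']:
    L={n:[(np.round(l['centre'],1).tolist(),round(l['conf'],2)) for l in ctrl.landmark_of(P[n],q)] for n in P}
    print(q,L)
    if L['scene'] and L['side'] and q!='holder0_mid':
        x,e=tri([(P[n],L[n][0][0]) for n in P]);print('   ',np.round(x,4),np.round(e,4))
    if q in('holder0_mid','dropper','cassette0'):
        for n in P:
            print('  ',n,[np.round(atz(P[n],l[0],.056 if 'hold' in q else 0),3).tolist() for l in L[n]])
for n in P: print(n,np.round(P[n]['extrinsics'],3).tolist())
E
python3 a.py
```

```text
pics
t 0.0 pos [6.742e-01 1.000e-04 1.918e-01] z [-0.002  0.    -1.   ] yaw_y -0.0 F [-0.2 -0.6  0.4] op 0.999
0.0187
holder0_mid {'scene': [], 'side': []}
   scene []
   side []
tank_mouth {'scene': [([328.2, 381.7], 0.83)], 'side': [([207.5, 318.8], 0.84)]}
    [0.5899 0.1335 0.1043] [0.0066 0.0066]
cover_handle {'scene': [([315.1, 342.5], 0.61), ([271.0, 304.4], 0.48)], 'side': [([125.3, 347.9], 0.74)]}
    [0.7087 0.1428 0.2802] [0.0026 0.0026]
cover_hinge {'scene': [([192.7, 210.8], 0.34), ([271.3, 306.6], 0.25)], 'side': [([302.5, 283.9], 0.7), ([208.2, 335.5], 0.68)]}
    [ 0.3885 -0.2296  0.1116] [0.1448 0.1448]
tap_grip {'scene': [([266.8, 293.4], 0.47)], 'side': [([216.6, 362.2], 0.69)]}
    [ 0.5841 -0.0351  0.1404] [0.0048 0.0048]
tap_mark_tank {'scene': [([288.3, 308.0], 0.71)], 'side': [([221.4, 359.8], 0.78)]}
    [ 0.5959 -0.0056  0.1142] [0.003 0.003]
tap_mark_shut {'scene': [([270.4, 302.1], 0.82)], 'side': [([227.8, 356.2], 0.78)]}
    [ 0.5672 -0.0318  0.1175] [0.0034 0.0034]
pump_handle {'scene': [([244.2, 248.2], 0.65), ([270.5, 300.9], 0.37)], 'side': [([213.8,
[... 404 characters left out ...]
r {'scene': [([255.4, 373.7], 0.61)], 'side': [([299.8, 285.5], 0.62)]}
    [ 0.3756 -0.0033  0.0037] [0.0035 0.0035]
   scene [[0.369, -0.003, 0.0]]
   side [[0.38, -0.003, 0.0]]
cassette0 {'scene': [([295.5, 472.6], 0.54)], 'side': [([267.3, 216.9], 0.58), ([367.6, 349.4], 0.55), ([125.1, 347.0], 0.25)]}
    [ 0.3451  0.211  -0.0006] [0.0021 0.0021]
   scene [[0.348, 0.21, 0.0]]
   side [[0.344, 0.213, 0.0], [0.334, -0.246, 0.0], [1.341, 0.801, 0.0]]
scene [[-0.581, 0.58, -0.571, 1.059], [0.814, 0.416, -0.405, 0.36], [0.003, -0.7, -0.714, 0.834], [0.0, 0.0, 0.0, 1.0]]
side [[0.749, -0.327, 0.576, -0.197], [-0.663, -0.345, 0.665, -0.784], [-0.019, -0.88, -0.475, 0.68], [0.0, 0.0, 0.0, 1.0]]
```

View pics/scene0.png

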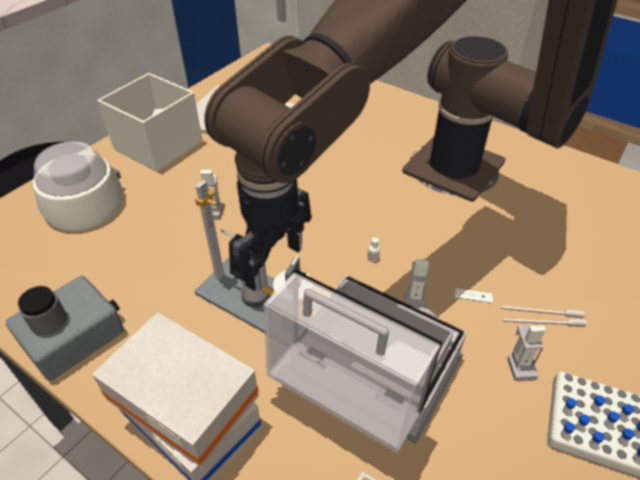

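View pics/side0.png

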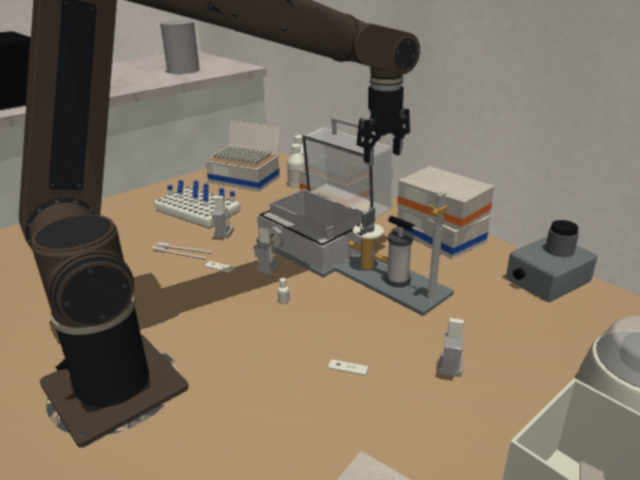

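The scene shows three holders: scene (525,350)/side (218,215), scene (418,283)/side (266,250), and scene (208,185)/side (454,348). The cover stands open, the tap and pump sit on the -y side, and the brass pointer is at scene (205,203).

```bash
cat > b.py <<'E'
from h import *
P={n:snap(n) for n in('scene','side')};W=snap('wrist','wrist0')
S=P['scene'];D=P['side']
for a,b in [((328,527),(202,218)),((264,421),(233,265)),((175,208),(325,456))]:
    x,e=tri([(S,a),(D,b)]);print('tabtop',np.round(x,4),np.round(e,4),np.round(atz(S,a,.112),3),np.round(atz(D,b,.112),3))
x,e=tri([(S,(244.2,248.2)),(D,(223.9,398.8))]);print('pump',x,e)
for q in ['holder0_mid','holder1_mid','holder2_mid']:
  for n in P:
    print(q,n,[(m['extent'],round(m['conf'],2)) for m in ctrl.masks_of(P[n],q)])
T=np.array(W['extrinsics']);print(np.round(T,3).tolist(),np.round(W['K'],0).tolist())
E
python3 b.py
```

```text
tabtop [0.438  0.3307 0.0982] [0.004 0.004] [0.454 0.329 0.112] [0.423 0.31  0.112]
tabtop [0.4224 0.1201 0.1   ] [0.002 0.002] [0.431 0.125 0.112] [0.41  0.099 0.112]
tabtop [ 0.46   -0.3713  0.0995] [0.0018 0.0018] [ 0.469 -0.357  0.112] [ 0.448 -0.381  0.112]
pump [ 0.59779086 -0.12557853  0.15174516] [np.float64(0.00273291369620898), np.float64(0.0027329136962089915)]
holder0_mid scene [([261.6, 273.0, 441.0, 452.9], 0.6), ([222.3, 231.3, 261.1, 250.1], 0.29)]
holder0_mid side [([359.7, 207.6, 373.4, 232.4], 0.63)]
holder1_mid scene [([509.1, 323.4, 546.8, 383.2], 0.6)]
holder1_mid side [([210.6, 196.3, 231.7, 239.3], 0.9), ([356.7, 204.5, 376.9, 234.0], 0.55), ([257.5, 114.4, 455.0, 314.1], 0.17)]
holder2_mid scene [([401.7, 259.4, 430.4, 309.0], 0.9)]
holder2_mid side [([253.4, 226.8, 279.6, 276.9], 0.73), ([431.6, 207.8, 446.3, 217.3], 0.71), ([210.2, 193.4, 230.9, 238.6], 0.45)]
[[1.0, 0.001, -0.0, 0.674], [0.001, -0.963, -0.271, 0.069], [-0.001, 0.271, -0.963, 0.374], [0.0, 0.0, 0.0, 1.0]] [[415.0, 0.0, 315.0], [0.0, 415.0, 244.0], [0.0, 0.0, 1.0]]
```

View pics/wrist0.png

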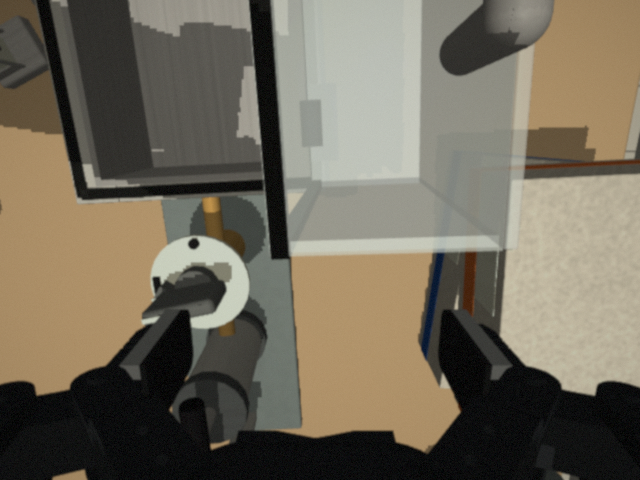

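The wrist view shows the tap dial at (200,282), with the stud up at (194,243) and the bar mark left at (156,284). The nose points lower-left at (145,318), so the tap is near +2.2 rad. I'll rise and look over the tank and the two +y holders.

Emit:
servo_tool --pt "1 0 0 1 0" --pt "1 0 0 2 0" --pt "1 -0.6 0.7 2.7 0" --pt "1 -1.2 1.4 2.7 0" --pt "1 -1.8 2.1 2.7 0" --pt "1 -2.4 2.9 2.7 0" --pt "1 -3.0 3.6 2.7 0" --pt "1 -3.6 4.4 2.7 0" --pt "1 -4.3 5.2 2.7 0" --pt "1 -4.3 5.2 2.7 0"

```text
time: 2.58
eef_pos: [0.4991, 0.2126, 0.302]
tcp_rot: [0.705, 0.709, 0.001, -0.001]
contact_force: [-0.4, -0.0, 0.6]
opening: 0.995
```

```bash
cat > c.py <<'E'
from h import *
import sys
st();W=snap('wrist',sys.argv[1])
for q,z in [('holder1_mid',.056),('tank_mouth',.105),('tap_grip',.14),('tap_mark_tank',.115),('tap_mark_shut',.115),('cassette0',0),('dropper',0)]:
    for l in ctrl.landmark_of(W,q): print(q,np.round(l['centre'],1),round(l['conf'],2),np.round(atz(W,l['centre'],z),4))
for m in ctrl.masks_of(W,'holder1_mid'): print('mask',m['extent'],round(m['conf'],2))
E
python3 c.py wrist1
```

```text
t 2.58 pos [0.4991 0.2126 0.302 ] z [-0.001  0.003 -1.   ] yaw_y 0.3 F [-0.4 -0.   0.6] op 0.995
holder1_mid [ 63.7 255.1] 0.57 [0.4396 0.3399 0.056 ]
tank_mouth [355.9 222.7] 0.66 [0.4043 0.0558 0.105 ]
tank_mouth [281.2 403.6] 0.61 [0.5842 0.1386 0.105 ]
tap_grip [455.1 410.3] 0.75 [ 0.5948 -0.0333  0.14  ]
tap_mark_tank [410.7 406.9] 0.55 [ 5.945e-01 -5.000e-04  1.150e-01]
tap_mark_shut [435.3 377.6] 0.97 [ 0.5656 -0.0312  0.115 ]
cassette0 [190.9 184.8] 0.57 [0.3454 0.2095 0.    ]
dropper [352.9 223.1] 0.74 [ 0.3791 -0.0022  0.    ]
mask [219.4, 33.0, 294.1, 92.5] 0.63
mask [207.4, 347.0, 228.9, 381.5] 0.37
mask [476.7, 157.4, 639.5, 477.0] 0.23
```

View pics/wrist1.png

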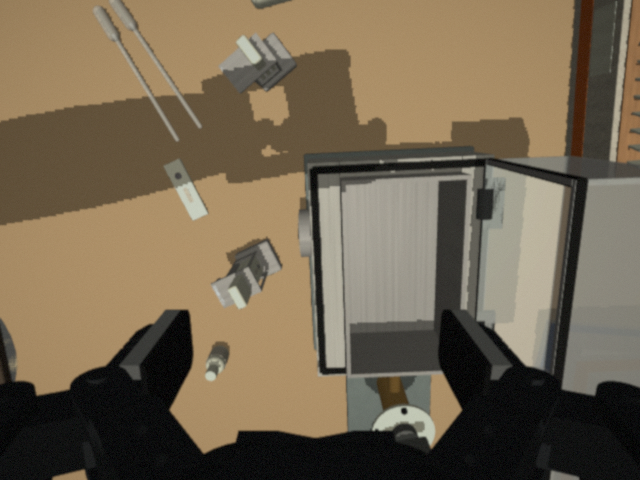

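The wrist view shows holder1 at (258,62), with its tab at (248,50). Holder2 is at (248,275), with its tab lower-left at (237,297). The tank's rim edge lies near column 345, with the gasket line at columns 314-323. I'll zoom to get yaws.

```bash
cat > d.py <<'E'
from h import *
W=snap('wrist');f=W['frame'][:,:,::-1]
a=cv2.resize(f[15:115,190:320],None,fx=4,fy=4,interpolation=cv2.INTER_CUBIC)
b=cv2.resize(f[225:325,190:320],None,fx=4,fy=4,interpolation=cv2.INTER_CUBIC)
cv2.imwrite('pics/z1.png',np.vstack([a[:300],b[:300]]))
for z,pts in ((.078,[(170,314),(372,323)]),(.078,[(170,314),(160,487)]),(.105,[(178,343),(375,350)]),(.105,[(178,343),(173,468)])):
    p=[atz(W,q,z) for q in pts];v=p[0]-p[1];print(z,np.round(p[0],4),np.round(p[1],4),np.degrees(np.arctan2(v[1],v[0])))
np.save('w.npy',W['extrinsics'])
E
python3 d.py
```

```text
0.078 [0.5014 0.2361 0.078 ] [0.511  0.0146 0.078 ] 92.48410854030702
0.078 [0.5014 0.2361 0.078 ] [0.667  0.2454 0.078 ] -176.76905845805706
0.105 [0.5277 0.2316 0.105 ] [0.5385 0.0286 0.105 ] 93.03456292274089
0.105 [0.5277 0.2316 0.105 ] [0.6402 0.236  0.105 ] -177.76093163368097
```

View pics/z1.png

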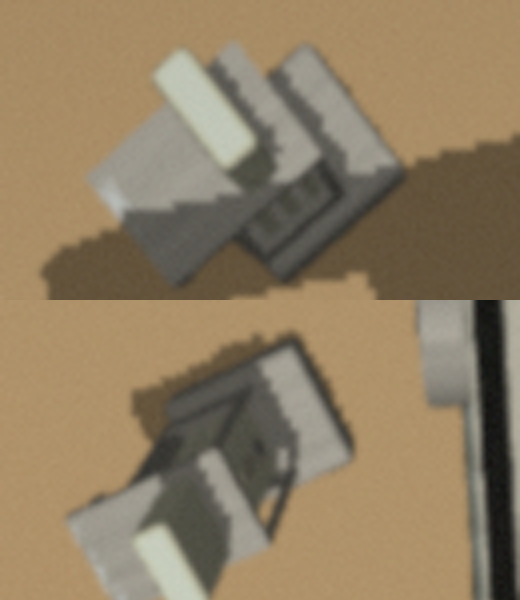

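Station yaw is about +2.7°, holder1 about 38° and holder2 about 28° (lip lower-left, foot to the right in both). I'll hover over holder2 for a close fix.

Emit:
servo_tool --pt "0.6 -0.3 -0.4 -0.4 1" --pt "0.6 -0.6 -0.8 -0.8 2" --pt "0.6 -0.9 -1.2 -1.2 3" --pt "0.6 -1.2 -1.6 -1.7 4" --pt "0.6 -1.5 -2.0 -2.1 5" --pt "0.6 -1.85 -2.4 -2.5 5.6" --pt "0.6 -1.85 -2.4 -2.5 5.6" --pt "0.6 -1.85 -2.4 -2.5 5.6" --pt "0.6 -1.85 -2.4 -2.5 5.6" --pt "0.6 -1.85 -2.4 -2.5 5.6"

```text
time: 3.92
eef_pos: [0.431, 0.1115, 0.2025]
tcp_rot: [0.516, 0.857, 0.001, 0.001]
contact_force: [0.0, -0.2, 1.0]
opening: 0.596
```

```bash
cat > e.py <<'E'
from h import *
import sys
# white tab top: bright blob near tool axis; rect fit at z=.112
name=sys.argv[1];zt=float(sys.argv[2]) if len(sys.argv)>2 else .112
s=st();W=snap('wrist',name)
for l in ctrl.landmark_of(W,'holder1_mid'): print('mid',np.round(l['centre'],1),round(l['conf'],2),np.round(atz(W,l['centre'],zt-.056),4))
f=W['frame'].astype(int)
m=((f.min(2)>175)&(f.max(2)-f.min(2)<50)).astype(np.uint8)
n,lab,stt,cen=cv2.connectedComponentsWithStats(m)
for i in range(1,n):
    if stt[i,4]>60:
        ys,xs=np.where(lab==i);c=np.array([atz(W,(y,x),zt)[:2] for y,x in zip(ys,xs)])
        (cx,cy),(w,h),a=cv2.minAreaRect((c*1000).astype(np.float32))
        v=np.linalg.eigh(np.cov(c.T))[1][:,1]
        d=np.array([cx,cy])/1000-np.array(s['eef_pos'][:2])
        if np.hypot(*d)<.12: print('blob',np.round(cen[i]),stt[i,4],'c',np.round([cx,cy],1),'size',np.round([w,h],1),'long ax deg',round(np.degrees(np.arctan2(v[1],v[0]))%180,1),'d/40mm',np.round(d/.04,2))
E
python3 e.py h2
```

```text
t 3.92 pos [0.431  0.1115 0.2025] z [ 0.002 -0.    -1.   ] yaw_y 27.9 F [ 0.  -0.2  1. ] op 0.596
blob [197. 299.] 129 c [379.6  29.7] size [9.2 8.4] long ax deg 33.3 d/40mm [-1.29 -2.04]
```

View pics/h2.png

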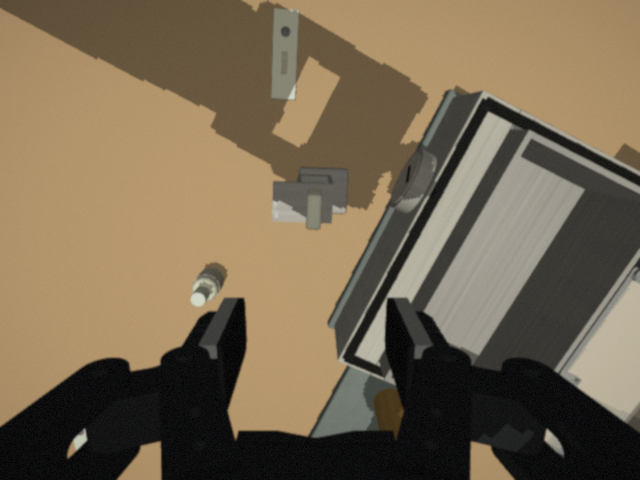

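The tab top is at (314,211), in shadow, and vertical in the image, so the yaw matches. The fingers are centred on column 315.

```bash
cat > g.py <<'E'
from h import *
import sys
s=st();W=snap('wrist')
for a in sys.argv[1:]:
    r,c,z=map(float,a.split(','));p=atz(W,(r,c),z);print(a,np.round(p,4),'d/40',np.round((p-s['eef_pos'])/.04,2))
E
python3 g.py 195,314,.112 211,314,.112 228,313,.112
python3 - <<'E'
from h import *
W=snap('wrist');f=W['frame'][:,:,::-1];cv2.imwrite('pics/z2.png',cv2.resize(f[140:250,240:380],None,fx=5,fy=5,interpolation=cv2.INTER_CUBIC))
E
```

```text
t 4.02 pos [0.4308 0.1116 0.2022] z [ 0.002 -0.    -1.   ] yaw_y 27.9 F [ 0.4  0.5 -0.4] op 0.601
195,314,.112 [0.4172 0.134  0.112 ] d/40 [-0.34  0.56 -2.26]
211,314,.112 [0.4222 0.1246 0.112 ] d/40 [-0.21  0.32 -2.26]
228,313,.112 [0.4271 0.114  0.112 ] d/40 [-0.09  0.06 -2.26]
```

View pics/z2.png

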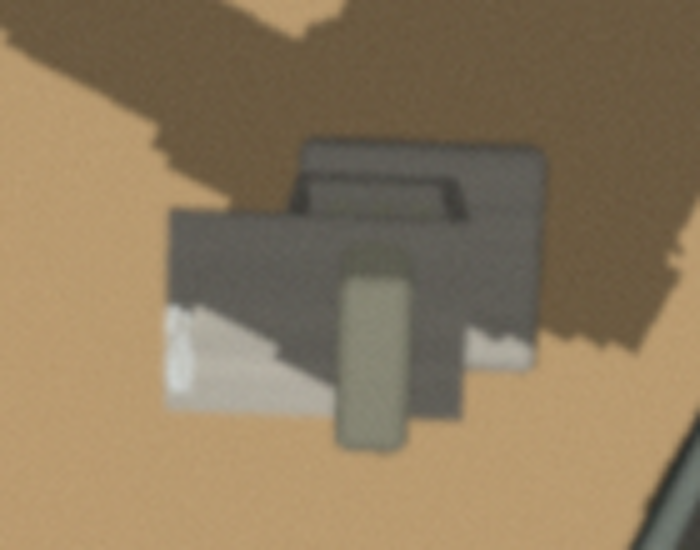

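Emit:
servo_tool --pt "0.5 -0.2 0.3 -0.5 -0.3" --pt "0.5 -0.2 0.3 -1.1 -0.3" --pt "0.5 -0.2 0.3 -1.7 -0.3" --pt "0.5 -0.2 0.3 -2.3 -0.3" --pt "0.5 -0.2 0.3 -2.9 -0.3" --pt "0.5 -0.2 0.3 -2.9 -0.3" --pt "0 -0.2 0.3 -2.9 -0.3" --pt "0 -0.2 0.3 -2.9 -0.3" --pt "0 -0.2 0.3 -2.9 -0.3" --pt "0 -0.2 0.3 -2.9 -0.3" --grip_force 60

```text
time: 4.95
eef_pos: [0.4239, 0.1237, 0.0877]
tcp_rot: [0.527, 0.85, 0.001, 0.002]
contact_force: [-1.0, 0.1, -0.7]
opening: -0.002
```

Run:
```python
from h import *
st();W=snap('wrist');f=W['frame'][:,:,::-1];D=snap('side');g=D['frame'][:,:,::-1]
cv2.imwrite('pics/z3.png',np.hstack([cv2.resize(f,(400,300)),cv2.resize(g[140:340,150:417],(400,300))]))
```

```text
t 4.95 pos [0.4239 0.1237 0.0877] z [ 0.005 -0.    -1.   ] yaw_y 26.4 F [-1.   0.1 -0.7] op -0.002
```

View pics/z3.png

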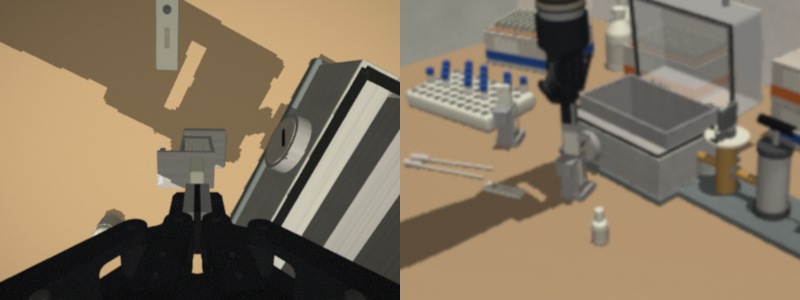

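The fingers closed short of the tab: it shows just beyond them along the holder's +y. I'll quantify that.

Run:
```python
from h import *
s=st();W=snap('wrist');f=W['frame'][:,:,::-1]
print(np.round(W['extrinsics'],3))
print('tcp px',proj(W,s['eef_pos']),'grasp',proj(W,np.array(s['eef_pos'])+[0,0,.0187]))
for n in('scene','side'):
    P=snap(n);print(n,'tcp',np.round(proj(P,s['eef_pos'])))
    if n=='side':g=P['frame'][:,:,::-1]
cv2.imwrite('pics/z4.png',np.hstack([cv2.resize(f[230:340,240:380],(400,314),interpolation=3),cv2.resize(g[210:290,230:310],(400,314)[0:1]+(314,),interpolation=3)]))
```

```text
t 5.05 pos [0.4233 0.1236 0.0871] z [ 0.003 -0.    -1.   ] yaw_y 26.4 F [-0.3  0.8 -0.1] op 0.002
[[ 0.895  0.429  0.123  0.391]
 [ 0.446 -0.861 -0.243  0.185]
 [ 0.002  0.272 -0.962  0.268]
 [ 0.     0.     0.     1.   ]]
tcp px (np.float64(281.5110829037363), np.float64(316.6357334020703)) grasp (np.float64(297.44090448302467), np.float64(316.8699925820455))
scene tcp [270. 420.]
side tcp [237. 264.]
```

View pics/z4.png

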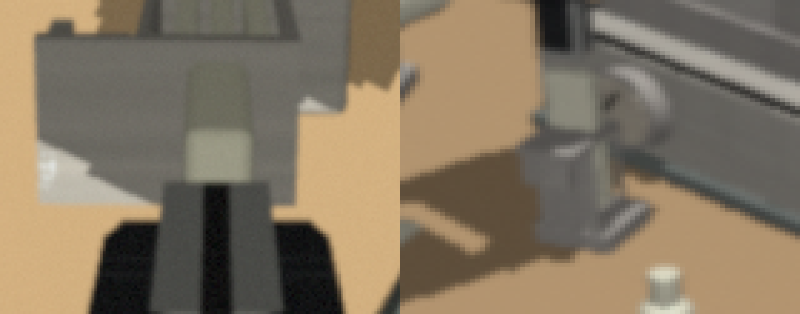

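Run:
```python
from h import *
D=snap('side');S=snap('scene')
for z in(.192,.205,.238,.251):print(z,[np.round(proj(D,(.674+d,0,z))[::-1]) for d in(-.05,.05)],[np.round(proj(S,(.674+d,0,z))[::-1]) for d in(-.05,.05)])
for z in (.076,.112,.087,.115):print('tab',z,np.round(proj(D,(.4228,.1236,z))[::-1]))
a=cv2.imread('pics/side0.png')[90:190,330:450];b=cv2.imread('pics/scene0.png')[170:310,190:330]
cv2.imwrite('pics/z5.png',np.hstack([cv2.resize(a,(400,333)),cv2.resize(b,(333,333))]))
```

```text
0.192 [array([366., 186.]), array([396., 174.])] [array([297., 270.]), array([256., 312.])]
0.205 [array([366., 180.]), array([396., 169.])] [array([297., 264.]), array([255., 306.])]
0.238 [array([367., 166.]), array([397., 155.])] [array([296., 250.]), array([253., 292.])]
0.251 [array([367., 161.]), array([397., 150.])] [array([296., 244.]), array([252., 286.])]
tab 0.076 [264. 241.]
tab 0.112 [263. 227.]
tab 0.087 [264. 237.]
tab 0.115 [263. 226.]
```

View pics/z5.png

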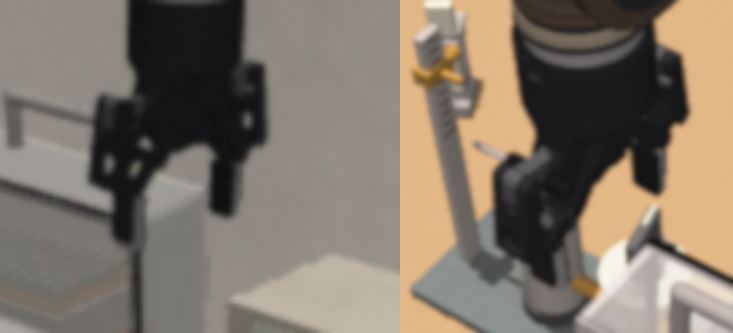

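The finger ends really sit about 33 mm (shut) to 46 mm (open) above the reported TCP, as seen in the start side view at (367,165) and (397,154). So the fingers closed above the tab. I'll allow for that: reopen, go 36 mm lower and close.

Emit:
servo_tool --pt "0.5 0 0 0 0" --pt "0.5 0 0 0 0" --pt "0.5 0 0 0 0" --pt "0.5 0 0 -0.45 0" --pt "0.5 0 0 -0.9 0" --pt "0.5 0 0 -0.9 0" --pt "0 0 0 -0.9 0" --pt "0 0 0 -0.9 0" --pt "0 0 0 -0.9 0" --pt "0 0 0 -0.9 0" --grip_force 60

```text
time: 6.13
eef_pos: [0.4236, 0.1237, 0.0512]
tcp_rot: [0.527, 0.85, 0.001, 0.002]
contact_force: [-0.2, 0.2, 2.2]
opening: 0.106
```

Gripped (9 mm). I'll lift and carry it over the front wall, turned to the station yaw.

Emit:
servo_tool --pt "0 0 0 0.6 0" --pt "0 0 0 1.4 0" --pt "0 0 0 2.2 0" --pt "0 0 0 3.0 -0.6" --pt "0 0.5 0 3.4 -1.6" --pt "0 1.2 0.1 3.4 -2.6" --pt "0 1.9 0.1 3.4 -3.6" --pt "0 2.6 0.1 3.4 -4.7" --pt "0 3.2 0.1 3.4 -4.7" --pt "0 3.2 0.1 3.4 -4.7"

```text
time: 6.97
eef_pos: [0.5549, 0.1272, 0.187]
tcp_rot: [0.689, 0.725, 0.001, 0.003]
contact_force: [-0.5, -0.2, -2.5]
opening: 0.103
```

```bash
cat > k.py <<'E'
from h import *
import sys
s=st();W=snap('wrist');f=W['frame'][:,:,::-1].copy();cv2.imwrite('pics/%s.png'%sys.argv[1],f)
for l in ctrl.landmark_of(W,'tank_mouth'): print('mouth',np.round(l['centre'],1),round(l['conf'],2),np.round(atz(W,l['centre'],.105),4))
E
python3 k.py t1
```

```text
t 6.97 pos [0.5549 0.1272 0.187 ] z [ 0.006 -0.002 -1.   ] yaw_y 2.9 F [-0.5 -0.2 -2.5] op 0.103
mouth [221.5 364.9] 0.71 [0.5862 0.1384 0.105 ]
```

View pics/t1.png

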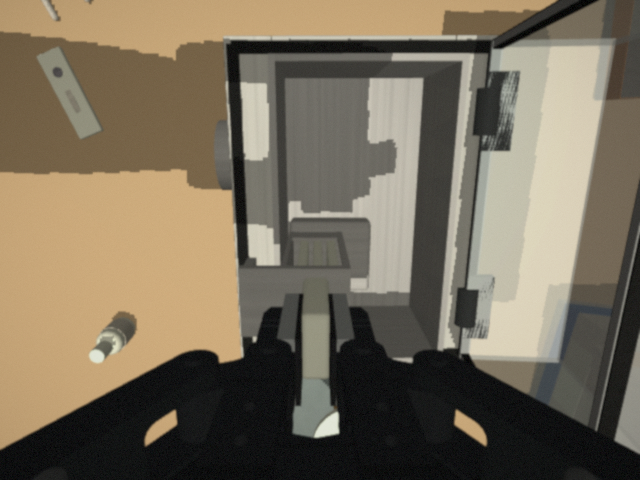

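The tab is held upright between the fingers at (315,330), the body is inside the front wall, and the rim strip runs near columns 270-285. I'll get the rim position from the pixel profile.

Run:
```python
from h import *
W=snap('wrist');g=cv2.cvtColor(W['frame'],cv2.COLOR_RGB2GRAY)
for r in(95,110,145,205,230):
    print(r,{c:int(g[r,c]) for c in range(232,298,2)})
for rc in((100,272),(100,285),(200,272),(200,285)):print(rc,np.round(atz(W,rc,.105),4))
p=[atz(W,(267,c),.212) for c in(240,349)];print('plate',np.round(p,4))
print([np.round(atz(W,(r,c),.105),4) for r,c in((57,272),(57,465))])
```

```text
95 {232: 126, 234: 114, 236: 34, 238: 34, 240: 30, 242: 30, 244: 32, 246: 78, 248: 189, 250: 200, 252: 205, 254: 206, 256: 205, 258: 205, 260: 202, 262: 198, 264: 204, 266: 206, 268: 200, 270: 140, 272: 121, 274: 117, 276: 111, 278: 110, 280: 109, 282: 82, 284: 63, 286: 63, 288: 60, 290: 82, 292: 111, 294: 111, 296: 111}
110 {232: 111, 234: 178, 236: 92, 238: 28, 240: 34, 242: 34, 244: 34, 246: 36, 248: 139, 250: 200, 252: 201, 254: 204, 256: 203, 258: 204, 260: 202, 262: 196, 264: 200, 266: 204, 268: 200, 270: 137, 272: 118, 274: 120, 276: 114, 278: 112, 280: 111, 282: 98, 284: 60, 286: 61, 288: 60, 290: 76, 292: 110, 294: 109, 296: 110}
145 {232: 109, 234: 158, 236: 164, 238: 52, 240: 32, 242: 32, 244: 36, 246: 30, 248: 69, 250: 187, 252: 198, 254: 200, 256: 205, 258: 204, 260: 202, 262: 200, 264: 197, 266: 203, 268: 198, 270: 189, 272: 135, 274: 118, 276: 116, 278: 108, 280: 108, 282: 103, 284: 68, 286: 62, 288: 62, 290: 66, 292: 105, 294: 111, 296: 110}
205 {232: 180, 234: 178, 236: 177, 238: 136, 240: 85, 242: 19, 244: 13, 246: 21, 248: 19, 250: 26, 252: 85, 254: 117, 256: 118, 258: 119, 260: 120, 262: 119, 264: 119, 266: 119, 268: 118, 270: 114, 272: 116, 274: 120, 276: 120, 278: 115, 280: 105, 282: 105, 284: 95, 286: 62, 288: 62, 290: 61, 292: 91, 294: 172, 296: 198}
230 {232: 177, 234: 177, 236: 178, 238: 171, 240: 178, 242: 96, 244: 32, 246: 31, 248: 33, 250: 34, 252: 85, 254: 192, 256: 205, 258: 204, 260: 204, 262: 204, 264: 203, 266: 205, 268: 204, 270: 202, 272: 198, 274: 205, 276: 208, 278: 189, 280: 118, 282: 104, 284: 98, 286: 67, 288: 62, 290: 74, 292: 97, 294: 104, 296: 108}
(100, 272) [0.5203 0.2103 0.105 ]
(100, 285) [0.528  0.2107 0.105 ]
(200, 272) [0.5217 0.1499 0.105 ]
(200, 285) [0.53   0.1503 0.105 ]
plate [[0.5199 0.1415 0.212 ]
 [0.563  0.1437 0.212 ]]
[array([0.5197, 0.2341, 0.105 ]), array([0.6321, 0.24  , 0.105 ])]
```

Run:
```python
from h import *
W=snap('wrist');f=W['frame'][:,:,::-1];D=snap('side');g=D['frame'][:,:,::-1]
a=cv2.resize(f[35:305,220:320],(220,594),interpolation=3)
b=cv2.resize(g[150:290,240:390],(550,513),interpolation=3)
c=np.zeros((594,770,3),np.uint8);c[:,:220]=a;c[:513,220:]=b;cv2.imwrite('pics/z6.png',c)
```

```text
(no output)
```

View pics/z6.png

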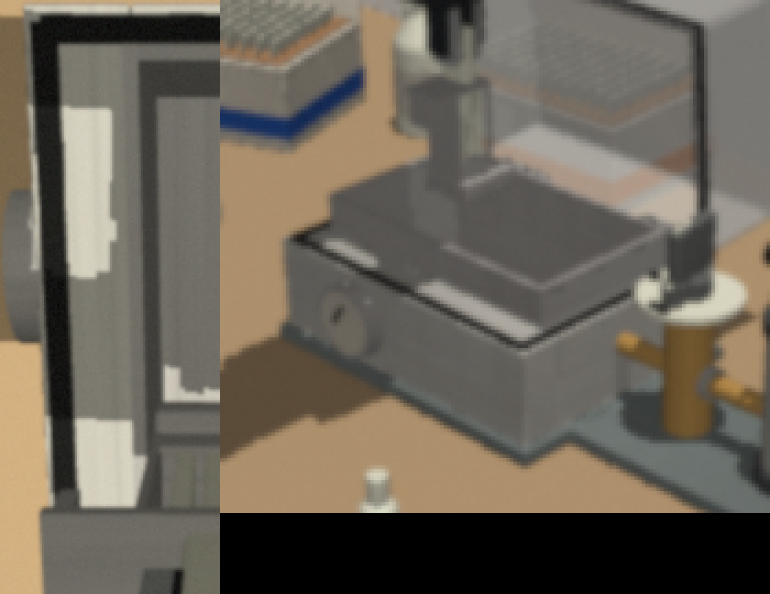

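The crop settles it: the rim's inner edge is at columns 283-285 (dark inner wall beyond), so the wall mid is at x≈0.528-0.53. I need about -4 mm in x, then lower in stages while watching the force.

Emit:
servo_tool --pt "0 -0.1 0.1 0 0" --pt "0 -0.1 0.1 -0.3 0" --pt "0 -0.1 0.1 -0.6 0" --pt "0 -0.1 0.1 -0.9 0" --pt "0 -0.1 0.1 -1.1 0" --pt "0 -0.1 0.1 -1.3 0" --pt "0 -0.1 0.1 -1.5 0" --pt "0 -0.1 0.1 -1.7 0" --pt "0 -0.1 0.1 -1.8 0" --pt "0 -0.1 0.1 -1.8 0"

```text
time: 8.05
eef_pos: [0.5456, 0.1317, 0.1134]
tcp_rot: [0.689, 0.725, -0.001, 0.001]
contact_force: [-0.5, -0.1, -2.7]
opening: 0.1
```

Run:
```python
from h import *
W=snap('wrist');f=W['frame'][:,:,::-1];D=snap('side');g=D['frame'][:,:,::-1];S=snap('scene')
st()
a=cv2.resize(f[120:360,200:400],(440,528),interpolation=3)
b=cv2.resize(g[190:260,260:330],(350,350),interpolation=3)
c=np.zeros((528,790,3),np.uint8);c[:,:440]=a;c[:350,440:]=b;cv2.imwrite('pics/z7.png',c)
```

```text
t 8.2 pos [0.5468 0.1318 0.1154] z [ 0.003 -0.002 -1.   ] yaw_y 3.0 F [-1.1  0.2 -1.1] op 0.103
```

View pics/z7.png

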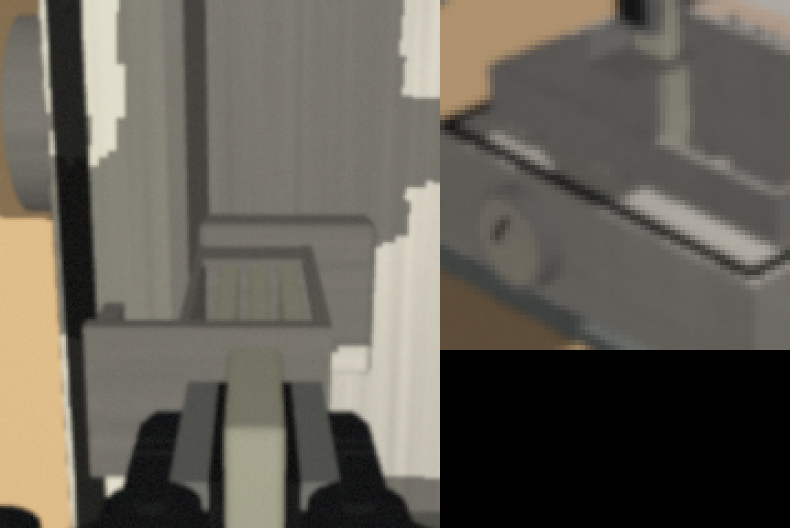

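Relative to the body centre, the rim's inner edge is at -14.8 mm and the body face at -14 mm, so the wall lies in the slot but close to the body. I'll shift +3 mm and lower.

Emit:
servo_tool --pt "0 0.07 0 0 0" --pt "0 0.07 0 -0.1 0" --pt "0 0.07 0 -0.2 0" --pt "0 0.07 0 -0.3 0" --pt "0 0.07 0 -0.4 0" --pt "0 0.07 0 -0.5 0" --pt "0 0.07 0 -0.58 0" --pt "0 0.07 0 -0.65 0" --pt "0 0.07 0 -0.7 0" --pt "0 0.07 0 -0.7 0"

```text
time: 9.03
eef_pos: [0.5492, 0.1317, 0.0867]
tcp_rot: [0.689, 0.725, 0.0, 0.001]
contact_force: [-0.2, 0.5, -2.3]
opening: 0.102
```

Emit:
servo_tool --pt "0 0 0 -0.05 0" --pt "0 0 0 -0.08 0" --pt "0 0 0 -0.1 0" --pt "0 0 0 -0.12 0" --pt "0 0 0 -0.12 0" --pt "0.3 0 0 -0.12 0" --pt "0.3 0 0 -0.12 0" --pt "0.3 0 0 -0.12 0" --pt "0.3 0 0 -0.12 0" --pt "0.3 0 0 -0.12 0"

```text
time: 9.87
eef_pos: [0.5492, 0.1317, 0.0817]
tcp_rot: [0.689, 0.725, 0.0, 0.001]
contact_force: [-0.2, -0.7, -0.9]
opening: 0.301
```

Emit:
servo_tool --pt "0.3 0 0 0.9 0" --pt "0.3 0 0 1.9 0" --pt "0.4 0 0.3 2.7 0" --pt "0.5 -0.4 1.0 3.2 1" --pt "0.5 -0.8 1.8 3.2 2.2" --pt "0.5 -1.2 2.6 3.2 3.4" --pt "0.5 -1.7 3.4 3.2 4.6" --pt "0.5 -2.2 4.2 3.2 5.8" --pt "0.5 -2.7 5.0 3.2 7" --pt "0.5 -2.7 5.0 3.2 7"

```text
time: 10.7
eef_pos: [0.4376, 0.3362, 0.2097]
tcp_rot: [0.435, 0.901, 0.001, 0.0]
contact_force: [-0.7, 1.1, -0.0]
opening: 0.497
```

```bash
python3 e.py h1
python3 - <<'E'
from h import *
W=snap('wrist');f=W['frame'][:,:,::-1];D=snap('side');g=D['frame'][:,:,::-1]
S=snap('scene');h=S['frame'][:,:,::-1]
c=np.zeros((600,800,3),np.uint8)
c[:450,:450]=cv2.resize(f[110:300,220:410],(450,450),interpolation=3)
c[:350,450:]=cv2.resize(g[190:270,260:340],(350,350),interpolation=3)
c[350:,450:]=cv2.resize(h[260:360,340:480],(350,250),interpolation=3)
cv2.imwrite('pics/z8.png',c)
E
```

```text
t 10.7 pos [0.4376 0.3362 0.2097] z [ 0.001  0.002 -1.   ] yaw_y 38.5 F [-0.7  1.1 -0. ] op 0.497
mid [214.9 324.7] 0.63 [0.4433 0.3409 0.056 ]
blob [163. 246.] 1183 c [360.8 261. ] size [13.9 49.1] long ax deg 114.4 d/40mm [-1.92 -1.88]
```

View pics/z8.png

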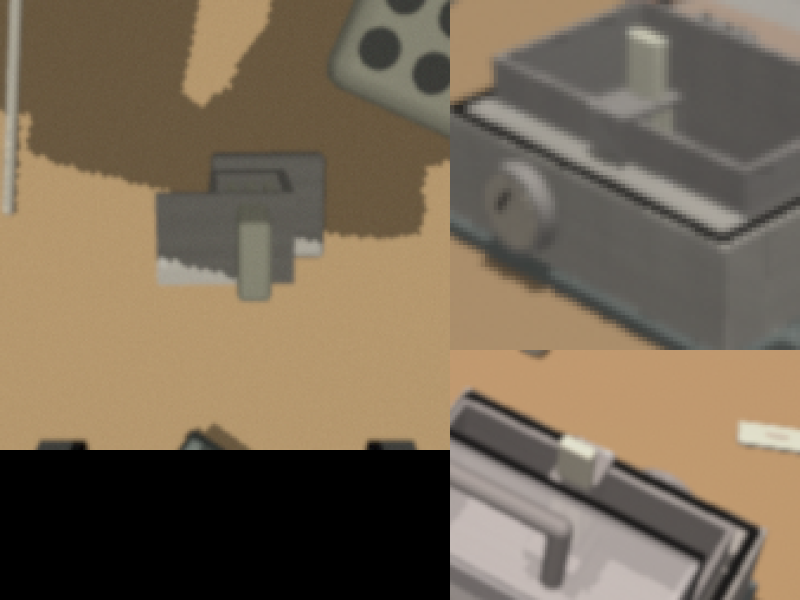

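Holder2 hangs over the rim with its lip outside. Holder1's tab top is at about pixel (row 220, col 328), and the yaw is aligned.

```bash
python3 g.py 220.2,327.7,.112
```

```text
t 10.95 pos [0.4419 0.3308 0.2096] z [ 0.003 -0.001 -1.   ] yaw_y 37.8 F [-0.4 -0.3  0.4] op 0.5
220.2,327.7,.112 [0.4436 0.3418 0.112 ] d/40 [ 0.04  0.27 -2.44]
```

The arm was still settling during that picture, so I'll redo the fix on a fresh frame.

```bash
cat > tab.py <<'E'
from h import *
import sys
zt=float(sys.argv[1]) if len(sys.argv)>1 else .112
lo=int(sys.argv[2]) if len(sys.argv)>2 else 105
s=st();W=snap('wrist');f=W['frame'].astype(int);s=ctrl.get_state()
if len(sys.argv)>3: cv2.imwrite('pics/'+sys.argv[3]+'.png',W['frame'][:,:,::-1])
m=((f.min(2)>lo)&(f.max(2)-f.min(2)<45)).astype(np.uint8)
m=cv2.morphologyEx(m,cv2.MORPH_OPEN,np.ones((3,3)))
n,lab,stt,cen=cv2.connectedComponentsWithStats(m)
for i in range(1,n):
    if stt[i,4]>80 and 100<cen[i][1]<330 and 180<cen[i][0]<450:
        ys,xs=np.where(lab==i);c=np.array([atz(W,(y,x),zt)[:2] for y,x in zip(ys,xs)])
        (cx,cy),(w,h),a=cv2.minAreaRect((c*1000).astype(np.float32))
        v=np.linalg.eigh(np.cov(c.T))[1][:,1]
        d=np.array([cx,cy])/1000-np.array(s['eef_pos'][:2])
        print('px rc',np.round(cen[i][::-1]),'n',stt[i,4],'c',np.round([cx,cy],1),'size',np.round([w,h],1),'long',round(np.degrees(np.arctan2(v[1],v[0]))%180,1),'d/40',np.round(d/.04,2))
E
python3 tab.py
```

```text
t 11.0 pos [0.442  0.3306 0.2096] z [ 0.003 -0.001 -1.   ] yaw_y 37.8 F [ 0.   0.5 -0.3] op 0.502
px rc [216. 327.] n 333 c [441.6 343.6] size [ 6.9 21. ] long 128.0 d/40 [-0.01  0.32]
px rc [223. 295.] n 138 c [428.1 327.9] size [15.8  5.6] long 28.6 d/40 [-0.35 -0.07]
px rc [308. 293.] n 114 c [464.6 273.7] size [ 3.1 27.2] long 92.5 d/40 [ 0.56 -1.42]
```

Emit:
servo_tool --pt "0.5 0 0.31 -0.3 0" --pt "0.5 0 0.31 -0.9 0" --pt "0.5 0 0.31 -1.6 0" --pt "0.5 0 0.31 -2.3 0" --pt "0.5 0 0.31 -3.0 0" --pt "0.5 0 0.31 -3.6 0" --pt "0.5 0 0.31 -3.95 0" --pt "0.5 0 0.31 -3.95 0" --pt "0.2 0 0.31 -3.95 0" --pt "0 0 0.31 -3.95 0" --grip_force 60

```text
time: 11.88
eef_pos: [0.4435, 0.343, 0.053]
tcp_rot: [0.44, 0.898, 0.001, 0.002]
contact_force: [0.3, 0.6, -0.0]
opening: 0.23
```

Emit:
servo_tool --pt "0 0 0 0 0" --pt "0 0 0 0 0" --pt "0 0 0 0 0" --pt "0 0 0 0.5 0" --pt "0 0 0 1.2 0" --pt "0 0 0 2.0 0" --pt "0 0 0 2.8 0" --pt "0 0 0 3.4 0" --pt "0 0 0 3.4 0" --pt "0 0 0 3.4 0"

```text
time: 12.72
eef_pos: [0.4442, 0.3435, 0.1908]
tcp_rot: [0.44, 0.898, 0.003, 0.003]
contact_force: [0.3, 0.3, -3.2]
opening: 0.104
```

Emit:
servo_tool --pt "0 0.2 -0.4 0 -1" --pt "0 0.5 -0.9 0 -2.2" --pt "0 0.9 -1.5 0 -3.4" --pt "0 1.3 -2.1 0 -4.6" --pt "0 1.7 -2.7 0 -5.8" --pt "0 2.1 -3.3 0 -7" --pt "0 2.5 -3.85 0 -7" --pt "0 2.5 -3.85 0 -7" --pt "0 2.5 -3.85 0 -7" --pt "0 2.5 -3.85 0 -7"

```text
time: 13.55
eef_pos: [0.5427, 0.1895, 0.1883]
tcp_rot: [0.69, 0.724, 0.0, 0.002]
contact_force: [-0.4, 0.1, -2.2]
opening: 0.1
```

```bash
cat > rim.py <<'E'
from h import *
# rim inner edge (dark inner wall begins) relative to camera plane, and plate left edge
s=st();W=snap('wrist');g=cv2.GaussianBlur(cv2.cvtColor(W['frame'],cv2.COLOR_RGB2GRAY),(3,3),0)
for r in(90,110,130,150,170,190,210): print(r,[int(v) for v in g[r,262:300:2]])
for r in(262,272,285,300): print('plate',r,[int(v) for v in g[r,228:256:2]],[int(v) for v in g[r,336:362:2]])
E
python3 rim.py
```

```text
t 13.55 pos [0.5427 0.1895 0.1883] z [ 0.004 -0.003 -1.   ] yaw_y 2.7 F [-0.4  0.1 -2.2] op 0.1
90 [177, 177, 177, 177, 177, 177, 176, 152, 108, 104, 103, 103, 104, 103, 104, 103, 104, 104, 104]
110 [177, 178, 177, 178, 178, 178, 178, 177, 153, 109, 104, 105, 105, 104, 104, 104, 105, 104, 104]
130 [84, 84, 84, 84, 82, 80, 80, 80, 81, 82, 83, 82, 82, 83, 81, 81, 82, 82, 83]
150 [33, 30, 30, 29, 22, 18, 18, 18, 18, 16, 17, 17, 17, 17, 17, 16, 18, 19, 19]
170 [120, 120, 121, 120, 119, 118, 120, 122, 122, 121, 121, 118, 111, 108, 106, 90, 73, 76, 100]
190 [118, 119, 120, 121, 120, 117, 118, 120, 120, 120, 120, 119, 113, 108, 106, 87, 64, 64, 89]
210 [117, 118, 119, 120, 120, 116, 115, 118, 118, 118, 120, 119, 114, 108, 108, 95, 68, 64, 99]
plate 262 [179, 180, 179, 176, 159, 135, 101, 91, 81, 74, 74, 74, 74, 73] [80, 80, 80, 78, 77, 78, 83, 100, 105, 105, 106, 106, 106]
plate 272 [181, 180, 179, 180, 179, 154, 111, 107, 106, 107, 105, 105, 106, 106] [109, 108, 107, 107, 108, 108, 107, 107, 107, 106, 106, 107, 135]
plate 285 [180, 179, 179, 180, 179, 166, 121, 105, 105, 104, 104, 104, 104, 104] [106, 105, 106, 105, 105, 105, 120, 160, 175, 177, 178, 179, 179]
plate 300 [178, 179, 179, 179, 180, 176, 141, 109, 108, 108, 108, 108, 107, 107] [73, 73, 73, 73, 73, 83, 121, 153, 172, 179, 182, 185, 186]
```

Emit:
servo_tool --pt "0 0.08 0 0 0" --pt "0 0.08 0 -0.2 0" --pt "0 0.08 0 -0.5 0" --pt "0 0.08 0 -0.8 0" --pt "0 0.08 0 -1.1 0" --pt "0 0.08 0 -1.4 0" --pt "0 0.08 0 -1.7 0" --pt "0 0.08 0 -1.85 0" --pt "0 0.08 0 -1.85 0" --pt "0 0.08 0 -1.85 0"

```text
time: 14.43
eef_pos: [0.5458, 0.1899, 0.1143]
tcp_rot: [0.69, 0.724, 0.0, 0.002]
contact_force: [0.8, 0.2, -1.6]
opening: 0.101
```

```bash
python3 rim.py
```

```text
t 14.43 pos [0.5458 0.1899 0.1143] z [ 0.004 -0.003 -1.   ] yaw_y 2.8 F [ 0.8  0.2 -1.6] op 0.101
90 [164, 147, 119, 116, 116, 116, 116, 117, 116, 117, 116, 117, 116, 116, 116, 116, 117, 117, 117]
110 [197, 193, 182, 138, 117, 116, 117, 117, 117, 116, 117, 117, 117, 117, 117, 117, 117, 117, 117]
130 [97, 97, 96, 98, 97, 97, 97, 97, 98, 97, 96, 97, 94, 93, 93, 93, 93, 93, 93]
150 [20, 21, 21, 21, 18, 22, 22, 21, 23, 23, 23, 22, 21, 21, 23, 22, 20, 20, 23]
170 [136, 137, 134, 133, 133, 118, 100, 105, 105, 104, 104, 104, 104, 103, 103, 102, 102, 103, 102]
190 [135, 136, 134, 128, 122, 120, 121, 110, 79, 71, 70, 70, 70, 84, 114, 119, 121, 121, 119]
210 [134, 133, 135, 130, 122, 121, 121, 116, 85, 71, 71, 70, 69, 77, 110, 120, 121, 120, 118]
plate 262 [20, 21, 19, 20, 30, 76, 94, 92, 87, 83, 83, 83, 83, 82] [90, 89, 89, 87, 88, 88, 95, 112, 118, 118, 119, 118, 118]
plate 272 [21, 21, 21, 21, 27, 75, 117, 119, 119, 119, 119, 119, 118, 118] [121, 121, 121, 122, 122, 121, 128, 154, 145, 138, 137, 138, 137]
plate 285 [31, 35, 36, 35, 36, 57, 105, 117, 117, 117, 117, 116, 115, 116] [118, 119, 118, 118, 117, 118, 130, 165, 183, 194, 198, 198, 198]
plate 300 [38, 37, 35, 35, 35, 44, 90, 119, 120, 120, 120, 120, 120, 120] [82, 83, 83, 82, 82, 95, 136, 182, 192, 184, 180, 202, 205]
```

Emit:
servo_tool --pt "0 0 0 -0.1 0" --pt "0 0 0 -0.2 0" --pt "0 0 0 -0.35 0" --pt "0 0 0 -0.5 0" --pt "0 0 0 -0.62 0" --pt "0 0 0 -0.7 0" --pt "0 0 0 -0.76 0" --pt "0 0 0 -0.8 0" --pt "0 0 0 -0.8 0" --pt "0 0 0 -0.8 0"

```text
time: 15.32
eef_pos: [0.5463, 0.19, 0.0867]
tcp_rot: [0.69, 0.724, -0.0, 0.002]
contact_force: [-6.4, -1.1, 12.3]
opening: 0.103
```

Emit:
servo_tool --pt "0.3 0 0 0 0" --pt "0.3 0 0 0 0" --pt "0.3 0 0 0 0" --pt "0.3 0 0 0.8 0" --pt "0.3 0 0 1.8 0" --pt "0.4 0 0 2.8 0" --pt "0.5 -0.3 -0.6 3.6 0" --pt "0.5 -0.6 -1.5 4.0 0" --pt "0.5 -0.8 -2.4 4.2 0" --pt "0.5 -1.0 -3.3 4.2 0"

```text
time: 16.15
eef_pos: [0.5073, 0.0569, 0.2579]
tcp_rot: [0.689, 0.725, 0.002, 0.005]
contact_force: [0.4, -0.6, 0.3]
opening: 0.499
```

Emit:
servo_tool --pt "0.5 -0.5 -0.7 0 0" --pt "0.5 -0.9 -1.6 0 0" --pt "0.5 -1.2 -2.6 0 0" --pt "0.5 -1.2 -3.6 0 0" --pt "0.5 -1.2 -4.6 0 0" --pt "0.5 -1.2 -5.6 0 0" --pt "0.5 -1.2 -6.6 0 0" --pt "0.5 -1.2 -7.6 0 0" --pt "0.5 -1.2 -8.6 -0.3 0" --pt "0.5 -1.2 -9.5 -0.6 0"

```text
time: 16.98
eef_pos: [0.4593, -0.3261, 0.2342]
tcp_rot: [0.689, 0.724, 0.002, 0.006]
contact_force: [1.8, 0.7, 0.8]
opening: 0.496
```

Emit:
servo_tool --pt "0.5 0 -0.5 0 0" --pt "0.5 0 -0.5 0 0" --pt "0.5 0 -0.5 0 0" --pt "0.5 0 -0.5 0 0" --pt "0.5 0 -0.5 0 0" --pt "0.5 0 -0.5 0 0" --pt "0.5 0 -0.5 0 0" --pt "0.5 0 -0.5 0 0" --pt "0.5 0 -0.5 0 0" --pt "0.5 0 -0.5 0 0"

```text
time: 17.82
eef_pos: [0.4594, -0.3458, 0.2343]
tcp_rot: [0.689, 0.725, 0.002, 0.006]
contact_force: [0.3, 0.0, -0.5]
opening: 0.499
```

```bash
python3 tab.py .112 105
python3 - <<'E'
from h import *
W=snap('wrist');f=W['frame'][:,:,::-1];D=snap('side');g=D['frame'][:,:,::-1]
S=snap('scene');h=S['frame'][:,:,::-1]
c=np.zeros((600,800,3),np.uint8)
c[:338,:450]=cv2.resize(f,(450,338),interpolation=3)
c[:350,450:]=cv2.resize(g[190:270,260:340],(350,350),interpolation=3)
c[350:,450:]=cv2.resize(h[260:360,340:480],(350,250),interpolation=3)
c[338:,:450]=cv2.resize(g[180:360,360:660-20],(450,262),interpolation=3)
cv2.imwrite('pics/z9.png',c)
for l in ctrl.landmark_of(W,'holder1_mid'): print('mid',np.round(l['centre'],1),round(l['conf'],2),np.round(atz(W,l['centre'],.056),4))
for m in ctrl.masks_of(W,'holder1_mid'): print('mask',m['extent'],round(m['conf'],2))
E
```

```text
t 17.82 pos [ 0.4594 -0.3458  0.2343] z [ 0.012 -0.006 -1.   ] yaw_y 2.9 F [ 0.3  0.  -0.5] op 0.499
px rc [213. 335.] n 420 c [ 474.8 -337.8] size [11.5 29.8] long 118.1 d/40 [0.39 0.2 ]
px rc [236. 326.] n 273 c [ 468.2 -355.6] size [ 8.8 27.4] long 119.0 d/40 [ 0.22 -0.24]
px rc [251. 300.] n 1268 c [ 450.4 -371.3] size [28.1 33.9] long 159.1 d/40 [-0.22 -0.64]
```

View pics/z9.png

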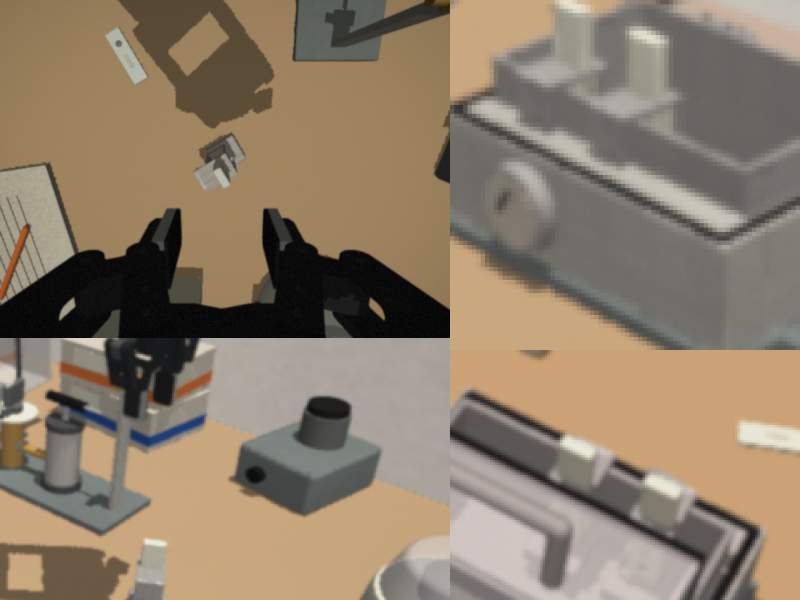

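Both hung holders look right: two tabs upright, lips outside. The third holder's tab is near (316,249), with its yaw about 29°.

```bash
for l in 185 195 205 215; do echo $l; python3 tab.py .112 $l|tail -n +2; done
```

```text
185
195
205
215
```

```bash
python3 - <<'E'
from h import *
W=snap('wrist');f=W['frame']
g=f.min(2)
print(g[228:274:3,284:344:3])
E
for l in 135 150 165; do echo $l; python3 tab.py .112 $l|tail -n +2; done
```

```text
[[ 95  97  67  52  48  63 114 121  74  69  72  79 130 135 120 102  70 133
  139 132]
 [ 96  98  97  56  98 135 137  87  66  68  64  71 124 137 139  88  50 118
  114  92]
 [ 96  93  89 133 139 139 131  67  65  67  63  69  75 122 141 132  68  73
   97  96]
 [ 88 120 138 139 140 137 127  68  70  84  69  65  74  79 131 136 103  60
   95  96]
 [134 137 138 136 136 134 120  82 132 162 130  66  66  73 122 138 137  73
   95  94]
 [138 137 137 136 134 137 130 157 174 174 167  95  63  68 113 139 143 120
   95  97]
 [135 134 134 134 136 138 138 154 172 173 172 148  69  60 126 137 137 139
  103  97]
 [138 131 136 136 139 138 137 133 167 174 176 171 117  63 103 139 130 107
   97  98]
 [150 134 137 138 139 135 133 131 138 173 175 175 161  82  90 114  97  95
   97  95]
 [163 145 137 137 133 134 134 139 133 156 172 172 173 138  72  96  95  97
   98  95]
 [140 151 134 133 133 138 139 136 135 131 168 171 171 169 109  96  98  99
   94  96]
 [102 152 148 134 138 138 136 134 135 129 137 173 173 171 141  94  98  95
   99  94]
 [ 98 125 142 141 134 133 132 132 112  96  99 160 171 143 103  94  96  97
   95  95]
 [ 95  97 126 138 133 133 119 101  96  98  97 108 109  96  96  96  96  96
   98  96]
 [ 94  98 103 131 126 103  98  98  96  95  95  97  98  96  96  94  96  97
   96  98]
 [ 97  98  94 102  96  95  95  98  95  95  97  97  96  98  97  97  98  95
   97  95]]
135
px rc [254. 303.] n 608 c [ 450.6 -372.5] size [34.9 22. ] long 1.7 d/40 [-0.22 -0.66]
150
px rc [252. 315.] n 269 c [ 460.8 -370.5] size [ 7.8 21.4] long 124.0 d/40 [ 0.04 -0.61]
165
px rc [252. 315.] n 206 c [ 460.7 -370.4] size [ 6.5 20.1] long 124.0 d/40 [ 0.04 -0.61]
```

Emit:
servo_tool --pt "0.5 0.04 -0.3 -0.3 1.3" --pt "0.5 0.04 -0.61 -0.6 2.6" --pt "0.5 0.04 -0.61 -1.0 3.9" --pt "0.5 0.04 -0.61 -1.4 5.2" --pt "0.5 0.04 -0.61 -1.8 6" --pt "0.5 0.04 -0.61 -2.2 6" --pt "0.5 0.04 -0.61 -2.2 6" --pt "0.5 0.04 -0.61 -2.2 6" --pt "0.5 0.04 -0.61 -2.2 6" --pt "0.5 0.04 -0.61 -2.2 6"

```text
time: 19.35
eef_pos: [0.4616, -0.3713, 0.1479]
tcp_rot: [0.478, 0.878, 0.003, 0.007]
contact_force: [-0.2, 1.2, -0.2]
opening: 0.502
```

```bash
for l in 135 150; do python3 tab.py .112 $l; done
```

```text
t 19.35 pos [ 0.4616 -0.3713  0.1479] z [ 0.015 -0.002 -1.   ] yaw_y 32.8 F [-0.2  1.2 -0.2] op 0.502
px rc [248. 283.] n 784 c [ 443.4 -373.2] size [21.1 19.2] long 7.2 d/40 [-0.46 -0.05]
px rc [255. 331.] n 87 c [ 467.7 -365.2] size [4.4 5.2] long 111.0 d/40 [0.15 0.15]
px rc [272. 315.] n 83 c [ 465.5 -378. ] size [7.8 3.5] long 25.2 d/40 [ 0.1  -0.17]
t 19.4 pos [ 0.4616 -0.3713  0.1479] z [ 0.015 -0.002 -1.   ] yaw_y 32.8 F [-0.   0.1  0. ] op 0.502
px rc [242. 269.] n 167 c [ 435.9 -377.6] size [ 3.4 16.4] long 123.3 d/40 [-0.64 -0.16]
```

Emit:
servo_tool --pt "0.5 0 0 -0.5 0" --pt "0.5 0 0 -1.1 0" --pt "0.5 0 0 -1.7 0" --pt "0.5 0 0 -2.2 0" --pt "0.5 0 0 -2.4 0" --pt "0.5 0 0 -2.4 0" --pt "0 0 0 -2.4 0" --pt "0 0 0 -2.4 0" --pt "0 0 0 -2.4 0" --pt "0 0 0 -2.4 0"

```text
time: 20.28
eef_pos: [0.4628, -0.3726, 0.0541]
tcp_rot: [0.478, 0.878, 0.002, 0.009]
contact_force: [0.4, -0.9, 3.2]
opening: 0.1
```

Emit:
servo_tool --pt "0 0 0 0 0" --pt "0 0 0 0.6 0" --pt "0 0 0 1.4 0" --pt "0 0 0 2.2 0" --pt "0 0 0 3.0 0" --pt "0 0 0 3.8 0" --pt "0 0 0.3 4.6 0" --pt "0 0 1 5.0 0" --pt "0 0 2 5.0 0" --pt "0 0 3 5.0 0"

```text
time: 21.12
eef_pos: [0.4628, -0.2521, 0.2556]
tcp_rot: [0.479, 0.878, 0.002, 0.01]
contact_force: [0.8, 0.4, -3.5]
opening: 0.101
```

Emit:
servo_tool --pt "0 0 0.9 0 0" --pt "0 0 1.9 0 -1" --pt "0 0 2.9 0 -2" --pt "0 0 3.9 0 -3" --pt "0 0.3 4.9 0 -4" --pt "0 0.7 5.8 0 -5" --pt "0 1.1 6.7 0 -6" --pt "0 1.6 7.5 0 -6" --pt "0 2.2 8.1 -0.4 -6" --pt "0 2.2 8.1 -0.8 -6"

```text
time: 21.95
eef_pos: [0.5537, 0.0763, 0.2236]
tcp_rot: [0.688, 0.725, 0.001, 0.011]
contact_force: [-0.6, -0.6, -2.7]
opening: 0.103
```

Emit:
servo_tool --pt "0 0 0 -0.3 0" --pt "0 0 0 -0.7 0" --pt "0 0 0 -0.7 0" --pt "0 0 0 -0.7 0" --pt "0 0 0 -0.7 0" --pt "0 0 0 -0.7 0" --pt "0 0 0 -0.7 0" --pt "0 0 0 -0.7 0" --pt "0 0 0 -0.7 0" --pt "0 0 0 -0.7 0"

```text
time: 22.78
eef_pos: [0.5538, 0.0762, 0.196]
tcp_rot: [0.689, 0.725, 0.002, 0.011]
contact_force: [0.1, 0.2, -2.3]
opening: 0.097
```

```bash
python3 rim.py
```

```text
t 22.78 pos [0.5538 0.0762 0.196 ] z [ 0.019 -0.013 -1.   ] yaw_y 3.0 F [ 0.1  0.2 -2.3] op 0.097
90 [191, 164, 116, 113, 114, 115, 112, 106, 105, 95, 66, 58, 65, 92, 95, 93, 92, 91, 93]
110 [187, 137, 112, 112, 114, 115, 113, 107, 106, 99, 70, 59, 63, 87, 107, 106, 103, 103, 105]
130 [119, 105, 105, 104, 104, 104, 104, 104, 104, 104, 105, 105, 105, 105, 105, 105, 104, 104, 105]
150 [116, 103, 103, 103, 102, 103, 103, 104, 104, 103, 103, 103, 104, 103, 102, 103, 104, 104, 104]
170 [110, 104, 103, 102, 102, 103, 103, 104, 101, 102, 100, 96, 95, 98, 102, 102, 101, 102, 102]
190 [116, 115, 116, 114, 113, 115, 117, 112, 103, 101, 93, 67, 57, 66, 120, 156, 156, 141, 120]
210 [116, 116, 116, 117, 115, 116, 117, 115, 104, 99, 95, 72, 57, 63, 89, 135, 171, 168, 164]
plate 262 [173, 174, 174, 174, 170, 134, 94, 89, 89, 89, 90, 90, 89, 91] [95, 95, 95, 95, 96, 95, 95, 100, 102, 103, 102, 102, 102]
plate 272 [173, 174, 174, 174, 172, 149, 107, 103, 103, 103, 102, 102, 102, 103] [103, 102, 103, 103, 103, 103, 110, 149, 169, 170, 170, 170, 175]
plate 285 [173, 174, 174, 174, 172, 162, 119, 101, 101, 100, 99, 100, 99, 99] [101, 101, 101, 101, 101, 102, 107, 133, 145, 145, 147, 147, 147]
plate 300 [174, 173, 173, 174, 174, 170, 141, 105, 102, 102, 102, 102, 102, 101] [70, 70, 70, 70, 70, 79, 100, 118, 130, 149, 150, 129, 105]
```

Emit:
servo_tool --pt "0 0 0 -0.3 0" --pt "0 0 0 -0.6 0" --pt "0 0 0 -0.9 0" --pt "0 0 0 -1.2 0" --pt "0 0 0 -1.5 0" --pt "0 0 0 -1.8 0" --pt "0 0 0 -2.0 0" --pt "0 0 0 -2.0 0" --pt "0 0 0 -2.0 0" --pt "0 0 0 -2.0 0"

```text
time: 23.67
eef_pos: [0.5544, 0.0762, 0.1165]
tcp_rot: [0.689, 0.725, 0.002, 0.012]
contact_force: [0.5, 0.7, -3.3]
opening: 0.102
```

```bash
python3 rim.py
```

```text
t 23.67 pos [0.5544 0.0762 0.1165] z [ 0.02  -0.013 -1.   ] yaw_y 3.0 F [ 0.5  0.7 -3.3] op 0.102
90 [121, 121, 122, 103, 71, 68, 67, 67, 69, 88, 119, 124, 123, 121, 119, 119, 121, 121, 123]
110 [121, 120, 119, 108, 77, 69, 68, 69, 68, 79, 113, 123, 122, 121, 118, 119, 121, 121, 122]
130 [119, 119, 119, 118, 119, 119, 119, 120, 119, 119, 120, 120, 120, 120, 120, 120, 120, 120, 121]
150 [116, 116, 117, 117, 117, 118, 117, 118, 118, 119, 118, 117, 118, 118, 118, 118, 118, 117, 117]
170 [114, 114, 114, 114, 115, 115, 115, 115, 115, 115, 115, 116, 116, 115, 117, 116, 115, 116, 116]
190 [117, 116, 116, 115, 115, 112, 112, 111, 111, 111, 112, 116, 118, 117, 118, 118, 116, 117, 118]
210 [131, 121, 116, 115, 114, 91, 70, 68, 68, 67, 74, 108, 118, 118, 117, 111, 108, 109, 111]
plate 262 [32, 40, 114, 206, 219, 170, 109, 102, 103, 102, 103, 103, 104, 103] [109, 110, 109, 109, 110, 110, 110, 115, 118, 118, 117, 117, 118]
plate 272 [36, 36, 58, 160, 221, 191, 125, 118, 118, 118, 119, 117, 117, 117] [119, 119, 119, 119, 118, 118, 127, 171, 192, 193, 194, 194, 198]
plate 285 [36, 37, 47, 143, 218, 209, 142, 115, 114, 116, 115, 114, 114, 114] [116, 117, 116, 116, 115, 115, 113, 92, 83, 84, 83, 86, 86]
plate 300 [35, 35, 39, 99, 202, 220, 175, 123, 118, 118, 117, 117, 117, 118] [81, 82, 81, 81, 80, 91, 107, 91, 83, 83, 84, 83, 84]
```

Emit:
servo_tool --pt "0 -0.02 0 -0.1 0" --pt "0 -0.02 0 -0.2 0" --pt "0 -0.02 0 -0.35 0" --pt "0 -0.02 0 -0.5 0" --pt "0 -0.02 0 -0.62 0" --pt "0 -0.02 0 -0.68 0" --pt "0 -0.02 0 -0.72 0" --pt "0 -0.02 0 -0.74 0" --pt "0 -0.02 0 -0.74 0" --pt "0 -0.02 0 -0.74 0"

```text
time: 24.55
eef_pos: [0.5542, 0.0762, 0.0875]
tcp_rot: [0.688, 0.725, 0.003, 0.012]
contact_force: [0.5, 0.7, -2.3]
opening: 0.1
```

Emit:
servo_tool --pt "0 0 0 -0.04 0" --pt "0 0 0 -0.08 0" --pt "0 0 0 -0.08 0" --pt "0.3 0 0 -0.08 0" --pt "0.3 0 0 -0.08 0" --pt "0.3 0 0 -0.08 0" --pt "0.3 0 0 0.8 0" --pt "0.3 0 0 1.8 0" --pt "0.4 0 0 2.8 0" --pt "0.4 0 0 3.8 0"

```text
time: 25.38
eef_pos: [0.554, 0.0762, 0.2408]
tcp_rot: [0.689, 0.725, 0.003, 0.012]
contact_force: [0.2, 0.5, -0.3]
opening: 0.4
```

Run:
```python
from h import *
st();P={n:snap(n) for n in('scene','side')}
for n in P:
  print(n,'holder',[(np.round(l['centre']).tolist(),round(l['conf'],2)) for l in ctrl.landmark_of(P[n],'holder1_mid')])
  for x,y in((.5492,.1317),(.5463,.19),(.5535,.076)): print('  exp',np.round(proj(P[n],(x,y,.089))), 'tabtop',np.round(proj(P[n],(x,y,.145))))
for q in('cover_handle','cover_hinge'):
  L={n:[(np.round(l['centre'],1).tolist(),round(l['conf'],2)) for l in ctrl.landmark_of(P[n],q)] for n in P};print(q,L)
f=P['side']['frame'][:,:,::-1];h=P['scene']['frame'][:,:,::-1]
c=np.zeros((400,800,3),np.uint8);c[:,:400]=cv2.resize(f[180:280,255:355],(400,400),interpolation=3);c[:,400:]=cv2.resize(h[250:390,310:450],(400,400),interpolation=3);cv2.imwrite('pics/z10.png',c)
```

```text
t 25.38 pos [0.554  0.0762 0.2408] z [ 0.021 -0.013 -1.   ] yaw_y 3.0 F [ 0.2  0.5 -0.3] op 0.4
scene holder [([332.0, 422.0], 0.96), ([205.0, 295.0], 0.31)]
  exp [318. 389.] tabtop [297. 392.]
  exp [333. 420.] tabtop [313. 425.]
  exp [304. 360.] tabtop [283. 361.]
side holder [([212.0, 288.0], 0.59), ([370.0, 350.0], 0.48)]
  exp [218. 304.] tabtop [197. 303.]
  exp [211. 288.] tabtop [190. 287.]
  exp [225. 321.] tabtop [203. 320.]
cover_handle {'scene': [([310.5, 342.5], 0.93), ([230.3, 221.0], 0.29)], 'side': [([124.3, 347.6], 0.59)]}
cover_hinge {'scene': [], 'side': [([208.4, 336.2], 0.56), ([222.9, 400.4], 0.44)]}
```

Run:
```python
from h import *
S=snap('scene');D=snap('side')
x,e=tri([(S,(310.5,342.5)),(D,(124.3,347.6))]);print(x,e)
x2,e=tri([(S,(332,422)),(D,(212,288))]);print('holder1 mid',x2,e)
# tab check third
for P,pt in((D,(.5535,.076)),(S,(.5535,.076)),(D,(.5492,.1317)),(S,(.5492,.1317))):
    print([P['frame'][tuple(np.round(proj(P,(*pt,z))).astype(int))].tolist() for z in(.14,.13,.12)])
ps=np.radians(2.9);ex=np.array([np.cos(ps),np.sin(ps)])
for ph in(1.683,1.4,1.1,.8,.55,.4,.283):
    r=.215*np.array([-np.cos(ph),np.sin(ph)]);r0=.215*np.array([-np.cos(1.683),np.sin(1.683)])
    dxy=(r-r0)[0]*ex;print(ph,np.round([*(dxy/.04),(r-r0)[1]/.04],2),'z',round(.078+r[1],3))
```

```text
[0.70517091 0.14032144 0.2840133 ] [np.float64(0.002537518602949965), np.float64(0.002537518602950033)]
holder1 mid [0.54305893 0.18919274 0.08728345] [np.float64(0.0019862132495269066), np.float64(0.00198621324952701)]
[[127, 125, 113], [124, 123, 110], [134, 132, 119]]
[[146, 140, 126], [140, 133, 120], [132, 127, 114]]
[[123, 122, 110], [122, 121, 109], [122, 120, 108]]
[[147, 141, 127], [140, 134, 121], [133, 128, 115]]
1.683 [0. 0. 0.] z 0.292
1.4 [-1.51 -0.08 -0.04] z 0.29
1.1 [-3.04 -0.15 -0.55] z 0.27
0.8 [-4.34 -0.22 -1.49] z 0.232
0.55 [-5.18 -0.26 -2.53] z 0.19
0.4 [-5.55 -0.28 -3.25] z 0.162
0.283 [-5.76 -0.29 -3.84] z 0.138
```

Emit:
servo_tool --pt "0.5 0 0 0.9 0" --pt "0.5 0 0 1.9 0" --pt "0.5 0.6 0.2 2.3 0" --pt "0.5 1.4 0.5 2.3 0" --pt "0.5 2.2 0.9 2.3 0" --pt "0.5 3.0 1.3 2.3 0" --pt "0.5 3.7 1.55 2.3 0" --pt "0.5 3.7 1.55 2.3 0" --pt "0.5 3.7 1.55 2.3 0" --pt "0.5 3.7 1.55 2.3 0"

```text
time: 26.72
eef_pos: [0.7009, 0.1381, 0.3282]
tcp_rot: [0.689, 0.725, 0.001, 0.01]
contact_force: [0.1, -0.5, -0.1]
opening: 0.5
```

Run:
```python
from h import *
s=st();W=snap('wrist');g=cv2.cvtColor(W['frame'],cv2.COLOR_RGB2GRAY)
for l in ctrl.landmark_of(W,'cover_handle'): print(np.round(l['centre'],1),round(l['conf'],2),np.round(atz(W,l['centre'],.288),4))
for m in ctrl.masks_of(W,'cover_handle'): print(m['extent'],round(m['conf'],2))
for r in (80,120,160,200,240,260): print(r,[int(v) for v in g[r,250:390:5]])
```

```text
t 26.72 pos [0.7009 0.1381 0.3282] z [ 0.016 -0.013 -1.   ] yaw_y 3.0 F [ 0.1 -0.5 -0.1] op 0.5
[244.4 330.8] 0.87 [0.709  0.1442 0.288 ]
[233.5, 34.4, 371.8, 380.1] 0.81
80 [168, 186, 184, 189, 169, 164, 180, 188, 187, 188, 186, 188, 188, 190, 188, 190, 189, 190, 186, 192, 191, 143, 158, 183, 150, 149, 148, 145]
120 [186, 161, 181, 193, 167, 149, 150, 155, 187, 184, 191, 191, 190, 192, 191, 191, 191, 191, 191, 192, 191, 139, 158, 155, 88, 143, 151, 150]
160 [144, 155, 169, 169, 170, 168, 184, 186, 187, 190, 195, 190, 192, 193, 109, 83, 86, 83, 75, 193, 195, 144, 186, 164, 152, 152, 152, 151]
200 [78, 172, 193, 195, 174, 171, 180, 187, 190, 191, 193, 192, 192, 192, 102, 80, 89, 85, 75, 192, 186, 142, 188, 151, 153, 151, 154, 152]
240 [25, 182, 167, 196, 186, 162, 157, 167, 187, 188, 193, 192, 193, 192, 100, 81, 86, 83, 89, 193, 161, 148, 183, 149, 151, 152, 150, 152]
260 [29, 169, 156, 195, 192, 165, 151, 148, 183, 168, 198, 199, 198, 197, 106, 83, 86, 87, 102, 197, 153, 161, 182, 153, 102, 88, 45, 28]
```

Emit:
servo_tool --pt "0.5 0.18 0 0 0" --pt "0.5 0.18 0 -0.6 0" --pt "0.5 0.18 0 -1.2 0" --pt "0.5 0.18 0 -1.8 0" --pt "0.5 0.18 0 -2.2 0" --pt "0.3 0.18 0 -2.2 0" --pt "0.3 0.18 0 -2.2 0" --pt "0.3 0.18 0 -2.2 0" --pt "0.3 0.18 0 -2.2 0" --pt "0.3 0.18 0 -2.2 0" --grip_force 20

```text
time: 27.7
eef_pos: [0.7089, 0.1378, 0.2452]
tcp_rot: [0.689, 0.725, 0.003, 0.013]
contact_force: [0.2, -0.1, -0.4]
opening: 0.302
```

Emit:
servo_tool --pt "0.3 0 0 -0.25 0" --pt "0.3 -0.5 -0.03 -0.25 0" --pt "0.3 -1.0 -0.05 -0.27 0" --pt "0.3 -1.5 -0.08 -0.3 0" --pt "0.3 -2.0 -0.1 -0.4 0" --pt "0.3 -2.5 -0.13 -0.54 0" --pt "0.3 -3.0 -0.15 -0.72 0" --pt "0.3 -3.5 -0.17 -0.98 0" --pt "0.3 -4.0 -0.2 -1.33 0" --pt "0.3 -4.4 -0.22 -1.65 0"

```text
time: 28.53
eef_pos: [0.5329, 0.1291, 0.1799]
tcp_rot: [0.689, 0.725, 0.005, 0.014]
contact_force: [2.1, -0.2, 0.7]
opening: 0.303
```

```bash
cat > hd.py <<'E'
from h import *
s=st();P={n:snap(n) for n in('scene','side','wrist')}
L={}
for n in P:
  L[n]=[(np.round(l['centre'],1).tolist(),round(l['conf'],2)) for l in ctrl.landmark_of(P[n],'cover_handle')];print(n,L[n])
if L['scene'] and L['side']:
  print(tri([(P[n],L[n][0][0]) for n in('scene','side')]))
E
python3 hd.py
```

```text
t 28.53 pos [0.5329 0.1291 0.1799] z [ 0.028 -0.013 -1.   ] yaw_y 3.0 F [ 2.1 -0.2  0.7] op 0.303
scene [([250.4, 401.5], 0.83)]
side [([159.0, 296.8], 0.68)]
wrist [([351.6, 333.7], 0.92)]
(array([0.53571836, 0.13156291, 0.24218803]), [np.float64(0.0013997273815000637), np.float64(0.001399727381500091)])
```

Emit:
servo_tool --pt "0 0 0 0 0" --pt "0 0 0 0 0" --pt "0 0 0 0 0" --pt "0 -0.39 -0.02 -0.37 0" --pt "0 -0.73 -0.03 -0.79 0" --pt "0 -1.03 -0.05 -1.23 0" --pt "0 -1.29 -0.06 -1.7 0" --pt "0 -1.48 -0.07 -2.14 0" --pt "0 -1.58 -0.08 -2.4 0" --pt "0 -1.58 -0.08 -2.4 0" --grip_force 20

```text
time: 29.67
eef_pos: [0.4648, 0.1253, 0.0802]
tcp_rot: [0.689, 0.725, -0.001, 0.009]
contact_force: [-8.9, -2.9, 0.5]
opening: 0.135
```

```bash
python3 hd.py
```

```text
t 29.67 pos [0.4648 0.1253 0.0802] z [ 0.011 -0.014 -1.   ] yaw_y 3.0 F [-8.9 -2.9  0.5] op 0.135
scene [([264.4, 411.8], 0.66)]
side [([207.8, 273.9], 0.63)]
wrist [([348.4, 316.5], 0.89), ([80.8, 123.1], 0.16)]
(array([0.4640313 , 0.12627401, 0.14432147]), [np.float64(0.005134184530350711), np.float64(0.005134184530350953)])
```

Emit:
servo_tool --pt "0.3 0 0 0 0" --pt "0.3 0 0 0 0" --pt "0.3 0 0 0 0" --pt "0.3 0 0 0.8 0" --pt "0.3 0 0 1.6 0" --pt "0 0 0 1.6 0" --pt "0 0 0 1.6 0" --pt "0 0 0 1.6 0" --pt "0 0 0 1.3 0" --pt "0 0 0 1.0 0"

```text
time: 30.8
eef_pos: [0.4648, 0.1253, 0.1198]
tcp_rot: [0.689, 0.725, -0.002, 0.008]
contact_force: [-0.4, 0.3, 0.9]
opening: -0.003
```

Emit:
servo_tool --pt "0 0 0 -0.05 0" --pt "0 0 0 -0.1 0" --pt "0 0 0 -0.15 0" --pt "0 0 0 -0.2 0" --pt "0 0 0 -0.25 0" --pt "0 0 0 -0.3 0" --pt "0 0 0 -0.3 0" --pt "0 0 0 -0.3 0" --pt "0 0 0 -0.3 0" --pt "0 0 0 -0.3 0"

```text
time: 31.63
eef_pos: [0.465, 0.1253, 0.1081]
tcp_rot: [0.689, 0.725, -0.002, 0.009]
contact_force: [-0.4, -0.3, -0.1]
opening: -0.003
```

Emit:
servo_tool --pt "0 0 0 -0.05 0" --pt "0 0 0 -0.1 0" --pt "0 0 0 -0.1 0" --pt "0 0 0 -0.15 0" --pt "0 0 0 -0.15 0" --pt "0 0 0 -0.2 0" --pt "0 0 0 -0.2 0" --pt "0 0 0 -0.2 0" --pt "0 0 0 -0.2 0" --pt "0 0 0 -0.2 0"

```text
time: 32.47
eef_pos: [0.4657, 0.1253, 0.1055]
tcp_rot: [0.688, 0.725, -0.002, 0.009]
contact_force: [-12.6, -0.7, 24.4]
opening: 0.002
```

```bash
python3 hd.py
```

```text
t 32.47 pos [0.4657 0.1253 0.1055] z [ 0.009 -0.015 -1.   ] yaw_y 3.0 F [-12.6  -0.7  24.4] op 0.002
scene [([267.5, 416.6], 0.82)]
side [([210.7, 272.8], 0.97)]
wrist [([297.6, 302.4], 0.85)]
(array([0.46158517, 0.13225408, 0.13670662]), [np.float64(0.0023744523594440487), np.float64(0.0023744523594441285)])
```

The cover is closed: the bar is at z=0.137 and the stop was felt at 24 N. Next, the tap.

Emit:
servo_tool --pt "0 0 0 0.9 0" --pt "0 0 0 1.9 0" --pt "0 0 0 2.9 0" --pt "0.4 0.5 -0.6 3.7 0" --pt "0.5 1.1 -1.3 4.0 0" --pt "0.5 1.7 -2.0 4.0 0" --pt "0.5 2.3 -2.7 4.0 0" --pt "0.5 2.8 -3.3 4.0 0" --pt "0.5 3.25 -3.9 4.0 0" --pt "0.5 3.25 -3.9 4.0 0"

```text
time: 33.6
eef_pos: [0.5977, -0.035, 0.2644]
tcp_rot: [0.69, 0.724, -0.003, 0.009]
contact_force: [-0.8, 0.4, -0.6]
opening: 0.504
```

Emit:
servo_tool --pt "0.5 0 0 0 0" --pt "0.5 0 0 0 0" --pt "0.5 0 0 0 0" --pt "0.5 0 0 0 0" --pt "0.5 0 0 0 0" --pt "0.5 0 0 0 0" --pt "0.5 0 0 0 0" --pt "0.5 0 0 0 0" --pt "0.5 0 0 0 0" --pt "0.5 0 0 0 0"

```text
time: 34.43
eef_pos: [0.5977, -0.0349, 0.2644]
tcp_rot: [0.69, 0.724, -0.003, 0.009]
contact_force: [0.4, -0.9, 0.6]
opening: 0.499
```

```bash
cat > tp.py <<'E'
from h import *
s=st();W=snap('wrist','tap');print('q6',np.round(s['qpos'][5],2))
for q,z in(('tap_grip',.14),('tap_mark_tank',.113),('tap_mark_shut',.113)):
  for l in ctrl.landmark_of(W,q): print(q,np.round(l['centre'],1),round(l['conf'],2),np.round(atz(W,l['centre'],z),4))
f=W['frame'].astype(int)
for m in ctrl.masks_of(W,'tap_grip'):
    ys,xs=np.where(m['region']);c=np.array([atz(W,(y,x),.15)[:2] for y,x in zip(ys,xs)])
    v=np.linalg.eigh(np.cov(c.T))[1][:,1];print('mask',np.round(m['extent']),round(m['conf'],2),len(ys),np.round(c.mean(0),4),round(np.degrees(np.arctan2(v[1],v[0]))%180,1))
E
python3 tp.py
```

```text
t 34.43 pos [ 0.5977 -0.0349  0.2644] z [ 0.009 -0.017 -1.   ] yaw_y 2.8 F [ 0.4 -0.9  0.6] op 0.499
q6 -0.27
tap_grip [215.8 310.8] 0.76 [ 0.5944 -0.0325  0.14  ]
tap_mark_tank [169.5 311.5] 0.91 [ 0.5934 -0.0012  0.113 ]
tap_mark_shut [213.1 274. ] 0.9 [ 0.5645 -0.0378  0.113 ]
tap_mark_shut [172.1 312.8] 0.68 [ 0.5945 -0.0032  0.113 ]
mask [276. 193. 343. 230.] 0.78 1665 [ 0.5921 -0.0296] 11.1
```

Run:
```python
import cv2
a=cv2.imread('pics/tap.png');cv2.imwrite('pics/tapz.png',cv2.resize(a[140:290,240:400],(800,600),interpolation=0)[:, :])
```

```text
(no output)
```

View pics/tapz.png

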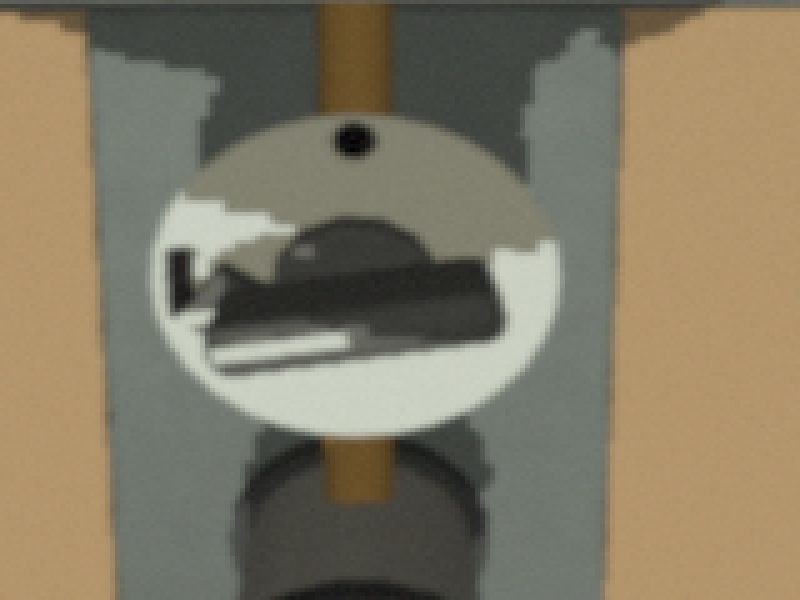

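The tap's nose (tapered end, left, toward the bar mark) points at a world direction of about 192°, i.e. tap ≈ 1.74 rad, with the fin axis at about 12°. I'll turn the jaws to 102°, look again and descend.

Emit:
servo_tool --pt "0.45 -0.08 0.07 0 1.4" --pt "0.45 -0.08 0.07 0 2.8" --pt "0.45 -0.08 0.07 0 4.2" --pt "0.45 -0.08 0.07 0 5.6" --pt "0.45 -0.08 0.07 0 7" --pt "0.45 -0.08 0.07 0 8.4" --pt "0.45 -0.08 0.07 0 9.8" --pt "0.45 -0.08 0.07 0 11.2" --pt "0.45 -0.08 0.07 0 12.6" --pt "0.45 -0.08 0.07 0 14"

```text
time: 35.52
eef_pos: [0.5945, -0.0323, 0.2643]
tcp_rot: [0.147, 0.989, 0.003, 0.009]
contact_force: [0.0, -0.1, 0.1]
opening: 0.448
```

Emit:
servo_tool --pt "0.45 0 0 -0.3 1.4" --pt "0.45 0 0 -0.6 2.8" --pt "0.45 0 0 -0.9 4.2" --pt "0.45 0 0 -1.2 5.6" --pt "0.45 0 0 -1.5 5.9" --pt "0.45 0 0 -1.5 5.9" --pt "0.45 0 0 -1.5 5.9" --pt "0.45 0 0 -1.5 5.9" --pt "0.45 0 0 -1.5 5.9" --pt "0.45 0 0 -1.5 5.9"

```text
time: 36.35
eef_pos: [0.5952, -0.0324, 0.2056]
tcp_rot: [-0.11, 0.994, 0.005, 0.009]
contact_force: [0.2, 0.2, -0.4]
opening: 0.448
```

```bash
python3 tp.py
python3 - <<'E'
from h import *
W=snap('wrist');g=cv2.cvtColor(W['frame'],cv2.COLOR_RGB2GRAY)
for z in(.155,.119): print('exp axis px',np.round(proj(W,(.5945,-.032,z)),1))
for r in range(150,300,10): print(r,[int(v) for v in g[r,260:372:4]])
E
```

```text
t 36.35 pos [ 0.5952 -0.0324  0.2056] z [ 0.017  0.011 -1.   ] yaw_y 102.6 F [ 0.2  0.2 -0.4] op 0.448
q6 -2.03
tap_grip [238.6 312.9] 0.7 [ 0.5931 -0.0335  0.14  ]
tap_mark_tank [234.2 354.1] 0.57 [ 0.5915 -0.0051  0.113 ]
tap_mark_shut [186.7 316. ] 0.63 [ 0.5655 -0.0375  0.113 ]
mask [291. 185. 331. 277.] 0.75 2148 [ 0.5865 -0.0362] 12.1
mask [373.  41. 639. 418.] 0.21 64516 [0.5673 0.09  ] 44.9
exp axis px [249.9 314.4]
exp axis px [233.6 314.2]
150 [125, 125, 129, 126, 125, 127, 128, 129, 127, 127, 128, 128, 128, 129, 129, 129, 129, 129, 129, 132, 133, 130, 125, 74, 77, 75, 70, 71]
160 [127, 128, 125, 127, 128, 128, 128, 127, 128, 129, 127, 130, 132, 130, 131, 128, 129, 132, 132, 129, 133, 105, 78, 76, 75, 72, 73, 74]
170 [126, 127, 129, 127, 129, 130, 126, 129, 128, 124, 127, 126, 128, 114, 99, 74, 82, 77, 79, 102, 74, 76, 75, 72, 73, 76, 75, 74]
180 [125, 126, 125, 125, 128, 129, 129, 131, 130, 158, 196, 213, 212, 216, 215, 197, 117, 82, 75, 74, 74, 73, 74, 73, 77, 70, 74, 72]
190 [72, 72, 74, 81, 110, 215, 221, 221, 219, 220, 220, 217, 106, 114, 108, 73, 45, 115, 139, 141, 13
[... 699 characters left out ...]
, 69, 62]
250 [124, 126, 131, 137, 138, 136, 138, 136, 137, 138, 126, 59, 60, 60, 57, 118, 138, 138, 139, 139, 137, 136, 137, 126, 62, 71, 66, 66]
260 [165, 167, 164, 166, 194, 219, 221, 221, 218, 154, 138, 55, 64, 62, 57, 134, 137, 137, 136, 137, 137, 135, 126, 118, 120, 102, 74, 61]
270 [165, 167, 165, 166, 164, 166, 164, 168, 199, 217, 215, 55, 62, 59, 58, 220, 186, 150, 164, 166, 163, 166, 166, 82, 122, 76, 77, 71]
280 [165, 163, 165, 166, 165, 165, 166, 165, 167, 167, 166, 77, 60, 57, 79, 165, 165, 166, 166, 164, 164, 164, 142, 118, 92, 80, 77, 76]
290 [165, 164, 167, 167, 166, 166, 167, 167, 168, 166, 167, 164, 165, 166, 166, 166, 166, 166, 166, 165, 165, 166, 85, 122, 75, 77, 78, 121]
```

Emit:
servo_tool --pt "0.45 0 -0.05 -0.4 0" --pt "0.45 0 -0.05 -0.9 0" --pt "0.45 0 -0.05 -1.4 0" --pt "0.45 0 -0.05 -1.9 0" --pt "0.45 0 -0.05 -2.4 0" --pt "0.45 0 -0.05 -2.7 0" --pt "0 0 -0.05 -2.7 0" --pt "0 0 -0.05 -2.7 0" --pt "0 0 -0.05 -2.7 0" --pt "0 0 -0.05 -2.7 0" --grip_force 30

```text
time: 37.48
eef_pos: [0.5951, -0.0346, 0.0972]
tcp_rot: [-0.11, 0.994, 0.005, 0.009]
contact_force: [-0.4, -0.3, -3.2]
opening: 0.103
```

Emit:
servo_tool --pt "0 0 0 0 -1.4" --pt "0 0 0 0 -2.8" --pt "0 0 0 0 -4.2" --pt "0 0 0 0 -5.6" --pt "0 0 0 0 -7" --pt "0 0 0 0 -8.4" --pt "0 0 0 0 -9.8" --pt "0 0 0 0 -11.2" --pt "0 0 0 0 -12.6" --pt "0 0 0 0 -14"

```text
time: 38.32
eef_pos: [0.5955, -0.0347, 0.0972]
tcp_rot: [0.483, 0.876, -0.001, 0.011]
contact_force: [2.0, -1.0, -5.4]
opening: 0.108
```

Emit:
servo_tool --pt "0 0 0 0 -1.4" --pt "0 0 0 0 -2.8" --pt "0 0 0 0 -4.2" --pt "0 0 0 0 -5.4" --pt "0 0 0 0 -5.9" --pt "0 0 0 0 -5.9" --pt "0 0 0 0 -5.9" --pt "0 0 0 0 -5.9" --pt "0 0 0 0 -5.9" --pt "0 0 0 0 -5.9"

```text
time: 39.15
eef_pos: [0.5956, -0.0348, 0.0972]
tcp_rot: [0.689, 0.724, -0.004, 0.01]
contact_force: [1.0, -2.0, -6.0]
opening: 0.108
```

```bash
cat > h_yaw.py <<'E'
from h import *
st()
E
python3 h_yaw.py
```

```text
t 39.15 pos [ 0.5956 -0.0348  0.0972] z [ 0.009 -0.02  -1.   ] yaw_y 2.8 F [ 1. -2. -6.] op 0.108
```

Emit:
servo_tool --pt "0.4 0 0 0 0" --pt "0.4 0 0 0 0" --pt "0.4 0 0 0 0" --pt "0.4 0 0 0 0" --pt "0.4 0 0 0.6 0" --pt "0.4 0 0 1.4 0" --pt "0.4 0 0 2.2 0" --pt "0.4 0 0 3.0 0" --pt "0.4 0 0 3.4 0" --pt "0.4 0 0 3.4 0"

```text
time: 39.98
eef_pos: [0.5986, -0.0353, 0.2403]
tcp_rot: [0.689, 0.724, -0.001, 0.015]
contact_force: [0.4, -0.1, 0.2]
opening: 0.404
```

```bash
python3 tp.py
python3 - <<'E'
from h import *
W=snap('wrist');g=cv2.cvtColor(W['frame'],cv2.COLOR_RGB2GRAY)
for r in range(140,290,8): print(r,[int(v) for v in g[r,280:352:3]])
for q in('pump_handle','needle','pointer'):
  print(q,[(np.round(l['centre'],1),round(l['conf'],2),np.round(atz(W,l['centre'],.155),4)) for l in ctrl.landmark_of(W,q)])
E
```

```text
t 39.98 pos [ 0.5986 -0.0353  0.2403] z [ 0.021 -0.022 -1.   ] yaw_y 2.8 F [ 0.4 -0.1  0.2] op 0.404
q6 -0.26
tap_grip [225.1 311.4] 0.76 [ 0.5969 -0.0345  0.14  ]
tap_mark_tank [361.4  70.3] 0.7 [ 0.4018 -0.1681  0.113 ]
tap_mark_tank [173.  308.3] 0.68 [ 0.5934 -0.0021  0.113 ]
tap_mark_tank [416.8 309.3] 0.58 [ 0.6041 -0.2166  0.113 ]
tap_mark_shut [216.  270.5] 0.59 [ 0.5663 -0.0358  0.113 ]
mask [291. 176. 329. 259.] 0.74 1849 [ 0.5942 -0.0278] 93.1
140 [188, 189, 189, 186, 190, 191, 189, 189, 188, 188, 188, 190, 189, 190, 190, 189, 188, 190, 189, 189, 189, 188, 189, 189]
148 [66, 67, 65, 69, 64, 67, 67, 69, 67, 65, 77, 83, 84, 80, 66, 68, 68, 66, 68, 70, 66, 70, 69, 67]
156 [68, 66, 67, 66, 70, 69, 68, 66, 67, 61, 77, 83, 85, 77, 69, 67, 68, 69, 66, 68, 68, 67, 67, 68]
164 [70, 67, 69, 67, 69, 68, 69, 69, 69, 66, 76, 84, 83, 79, 68, 69, 69, 67, 66, 66, 65, 68, 67, 65]
172 [121, 101, 69, 67, 69, 68, 70, 70, 69, 64, 74, 85, 84, 81, 69, 68, 67, 67, 67, 66, 65, 67, 71, 67]
180 [120, 69, 67, 70, 98, 123, 125, 126, 126, 128, 111, 10, 13, 39, 127, 127, 126, 126, 125, 117, 86, 68, 66, 
[... 971 characters left out ...]
196, 205, 204, 205, 203, 203, 197, 82, 98, 99, 97, 83, 195, 205, 205, 205, 202, 205, 180, 123, 117]
260 [114, 117, 116, 113, 100, 65, 76, 118, 155, 188, 82, 99, 97, 97, 85, 177, 148, 103, 66, 63, 65, 110, 114, 113]
268 [114, 114, 116, 111, 63, 31, 37, 39, 54, 65, 71, 81, 83, 82, 66, 61, 44, 35, 34, 44, 67, 70, 117, 117]
276 [116, 115, 115, 84, 42, 54, 62, 65, 68, 67, 72, 84, 83, 79, 69, 66, 64, 67, 61, 42, 47, 111, 115, 114]
284 [113, 112, 113, 77, 61, 65, 66, 68, 70, 68, 68, 70, 69, 70, 70, 69, 64, 66, 63, 60, 44, 95, 116, 116]
pump_handle [(array([359.9, 316.2]), 0.81, array([ 0.5991, -0.1246,  0.155 ]))]
needle [(array([429.3, 317.9]), 0.92, array([ 0.6033, -0.1834,  0.155 ]))]
pointer []
```

The tap reads 93.1° in world against the station +y at 92.9°, and the nose is in line with the stud. Now the pump: I'll take a home baseline for the needle and pointer while moving over.

Emit:
servo_tool --pt "0.5 0.02 -0.6 0 0" --pt "0.5 0.02 -1.3 0 0" --pt "0.5 0.02 -2.0 0 0" --pt "0.5 0.02 -2.23 0 0" --pt "0.5 0.02 -2.23 -0.7 0" --pt "0.5 0.02 -2.23 -1.4 0" --pt "0.5 0.02 -2.23 -2.1 0" --pt "0.5 0.02 -2.23 -2.8 0" --pt "0.5 0.02 -2.23 -3.3 0" --pt "0.5 0.02 -2.23 -3.3 0"

```text
time: 41.27
eef_pos: [0.5918, -0.1221, 0.0935]
tcp_rot: [0.69, 0.724, -0.007, 0.004]
contact_force: [-0.2, -0.4, -0.5]
opening: 0.498
```

```bash
cat > np_.py <<'E'
from h import *
st()
acc={}
for k in range(3):
  P={n:snap(n) for n in('scene','side','wrist')}
  for q in('needle','pointer','pump_handle'):
    for n in P:
      L=ctrl.landmark_of(P[n],q)
      if L: acc.setdefault((q,n),[]).append((*L[0]['centre'],L[0]['conf']))
for k,v in acc.items(): print(k,np.round(v,1).tolist())
for q in('needle','pointer','pump_handle'):
  v=[(P[n],np.median(np.array(acc[(q,n)])[:,:2],0)) for n in('scene','side') if (q,n) in acc]
  if len(v)==2: x,e=tri(v);print(q,np.round(x,4),np.round(e,4))
E
python3 np_.py
```

```text
t 41.27 pos [ 0.5918 -0.1221  0.0935] z [-0.004 -0.015 -1.   ] yaw_y 2.8 F [-0.2 -0.4 -0.5] op 0.498
('needle', 'side') [[231.1, 422.6, 0.8], [228.2, 421.6, 0.7], [230.8, 422.2, 0.5]]
('pointer', 'scene') [[204.7, 216.0, 0.5], [206.6, 215.5, 0.5], [201.4, 215.3, 0.6]]
('pointer', 'side') [[205.6, 425.6, 0.4], [205.6, 427.9, 0.5], [206.0, 425.2, 0.5]]
('pump_handle', 'scene') [[241.7, 250.0, 0.4], [244.5, 250.3, 0.5]]
('pump_handle', 'side') [[219.8, 354.6, 0.7], [231.1, 357.8, 0.7], [224.3, 398.5, 0.4]]
('pump_handle', 'wrist') [[345.4, 329.7, 0.6], [345.1, 327.5, 0.8], [345.3, 325.6, 0.6]]
pointer [ 0.6019 -0.1872  0.2141] [0.0027 0.0027]
pump_handle [ 0.5649 -0.0954  0.1515] [0.0437 0.0437]
```

Emit:
servo_tool --pt "0.5 0.18 -0.06 0.3 0" --pt "0.5 0.18 -0.06 0.3 0" --pt "0.5 0.18 -0.06 0.3 0" --pt "0.5 0.18 -0.06 0.3 0" --pt "0.5 0.18 -0.06 0.3 0" --pt "0 0.18 -0.06 0.3 0" --pt "0 0.18 -0.06 0.3 0" --pt "0 0.18 -0.06 0.3 0" --pt "0 0.18 -0.06 0.3 0" --pt "0 0.18 -0.06 0.3 0" --grip_force 40

```text
time: 43.9
eef_pos: [0.6, -0.1263, 0.1114]
tcp_rot: [0.689, 0.725, -0.007, 0.006]
contact_force: [-6.7, 0.6, 4.4]
opening: 0.166
```

```bash
cat > nz.py <<'E'
from h import *
from scipy.optimize import minimize_scalar
st()
P={n:snap(n) for n in('scene','side')}
for n in P:
  for q,xy in(('needle',(.6027,-.183)),('pointer',(.6032,-.189))):
    L=ctrl.landmark_of(P[n],q)
    for l in L[:1]:
      c=l['centre'];z=minimize_scalar(lambda z:abs(proj(P[n],(*xy,z))[0]-c[0]),bounds=(.05,.4),method='bounded').x
      print(n,q,np.round(c,1),round(l['conf'],2),'z',round(z,4),'col exp',round(proj(P[n],(*xy,z))[1],1))
E
python3 nz.py; python3 nz.py
python3 - <<'E'
from h import *
D=snap('side');f=D['frame'].astype(int)
# brass pixels near pointer & scale
b=(f[:,:,0]-f[:,:,2]>60)&(f[:,:,0]>110)
for r in range(190,236): 
    xs=[x for x in range(400,450) if b[r,x]]
    print(r,xs[:1],xs[-1:],f[r,412:436:2].sum(1).tolist())
E
```

```text
t 43.9 pos [ 0.6    -0.1263  0.1114] z [-0.001 -0.019 -1.   ] yaw_y 2.9 F [-6.7  0.6  4.4] op 0.166
scene pointer [205.8 216.7] 0.77 z 0.2118 col exp 216.0
side needle [229.8 425. ] 0.65 z 0.1579 col exp 423.5
side pointer [207.  427.7] 0.71 z 0.2108 col exp 428.0
t 44.2 pos [ 0.6    -0.1263  0.1114] z [-0.001 -0.019 -1.   ] yaw_y 2.9 F [-7.1 -0.5  4.2] op 0.17
scene needle [373.9 353.3] 0.47 z 0.05 col exp 230.3
scene pointer [205.2 215.8] 0.59 z 0.2131 col exp 215.9
side needle [232.3 422.4] 0.53 z 0.1522 col exp 423.3
side pointer [205.2 428.9] 0.54 z 0.2148 col exp 428.1
190 [] [] [72, 86, 182, 95, 89, 228, 332, 375, 443, 504, 545, 560]
191 [] [] [70, 95, 239, 94, 101, 276, 328, 330, 352, 389, 481, 524]
192 [] [] [70, 91, 212, 90, 121, 317, 338, 344, 322, 326, 371, 439]
193 [] [] [66, 74, 142, 87, 154, 341, 357, 360, 320, 318, 320, 348]
194 [] [] [65, 70, 106, 83, 208, 355, 365, 350, 319, 316, 318, 323]
195 [] [] [67, 69, 92, 90, 260, 362, 363, 340, 321, 314, 318, 319]
196 [] [] [62, 68, 85, 108, 307, 365, 368, 335, 325, 317, 316, 315]
197 [] [] [69, 63, 81, 123, 333, 367, 365, 3
[... 2121 characters left out ...]
] [180, 278, 354, 352, 340, 308, 305, 302, 299, 305, 305, 293]
227 [] [] [250, 373, 396, 364, 341, 310, 305, 302, 303, 307, 309, 297]
228 [] [] [213, 371, 430, 396, 356, 316, 302, 299, 299, 304, 305, 300]
229 [] [] [124, 268, 370, 413, 397, 345, 302, 302, 302, 302, 299, 297]
230 [] [] [99, 176, 256, 341, 408, 382, 302, 301, 300, 299, 289, 286]
231 [] [] [127, 147, 175, 227, 319, 361, 309, 299, 300, 299, 291, 282]
232 [] [] [141, 148, 148, 157, 212, 283, 311, 290, 302, 301, 295, 287]
233 [] [] [146, 154, 150, 148, 156, 195, 245, 281, 297, 302, 296, 289]
234 [] [] [154, 177, 154, 147, 147, 153, 179, 250, 286, 297, 294, 291]
235 [] [] [165, 222, 178, 152, 148, 148, 154, 190, 247, 282, 290, 291]
```

Gripped (14 mm bar). I'll average more readings of the needle (home) and the pointer before drawing.

```bash
cat > avg.py <<'E'
from h import *
from scipy.optimize import minimize_scalar
import sys
XY={'needle':(.6027,-.183),'pointer':(.6032,-.189)}
def run(N):
  st();R_={}
  for k in range(N):
    for n in('scene','side'):
      P=snap(n)
      for q in XY:
        if n=='scene' and q=='needle' : continue
        for l in ctrl.landmark_of(P,q)[:1]:
          c=l['centre'];z=minimize_scalar(lambda z:abs(proj(P,(*XY[q],z))[0]-c[0]),bounds=(.05,.4),method='bounded').x
          if abs(proj(P,(*XY[q],z))[1]-c[1])<8: R_.setdefault((n,q),[]).append(z)
  for k,v in R_.items(): print(k,len(v),'med',round(np.median(v),4),'mean',round(np.mean(v),4),'sd',round(np.std(v),4))
  st()
run(int(sys.argv[1]))
E
python3 avg.py 8
```

```text
t 44.55 pos [ 0.6    -0.1263  0.1114] z [-0.001 -0.019 -1.   ] yaw_y 2.9 F [-7.6 -0.6  4.3] op 0.167
('side', 'needle') 8 med 0.1573 mean 0.1562 sd 0.0033
('side', 'pointer') 8 med 0.2124 mean 0.2125 sd 0.0028
('scene', 'pointer') 7 med 0.2143 mean 0.2139 sd 0.0032
t 46.55 pos [ 0.6    -0.1263  0.1114] z [-0.001 -0.019 -1.   ] yaw_y 2.9 F [-6.8 -0.4  4.3] op 0.162
```

Emit:
servo_tool --pt "0 0 0 0.1 0" --pt "0 0 0 0.2 0" --pt "0 0 0 0.3 0" --pt "0 0 0 0.4 0" --pt "0 0 0 0.5 0" --pt "0 0 0 0.6 0" --pt "0 0 0 0.7 0" --pt "0 0 0 0.8 0" --pt "0 0 0 0.9 0" --pt "0 0 0 0.9 0" --grip_force 60

```text
time: 47.38
eef_pos: [0.5998, -0.1263, 0.1481]
tcp_rot: [0.689, 0.725, -0.007, 0.006]
contact_force: [3.6, -0.8, -8.9]
opening: 0.157
```

Emit:
servo_tool --pt "0 0 0 0.06 0" --pt "0 0 0 0.12 0" --pt "0 0 0 0.18 0" --pt "0 0 0 0.24 0" --pt "0 0 0 0.28 0" --pt "0 0 0 0.32 0" --pt "0 0 0 0.35 0" --pt "0 0 0 0.35 0" --pt "0 0 0 0.35 0" --pt "0 0 0 0.35 0"

```text
time: 48.22
eef_pos: [0.5998, -0.1263, 0.162]
tcp_rot: [0.689, 0.725, -0.007, 0.006]
contact_force: [3.1, -2.3, -10.6]
opening: 0.157
```

```bash
python3 avg.py 6
python3 - <<'E'
from h import *
D=snap('side');f=D['frame'].astype(int)
print('exp z .205..215',[np.round(proj(D,(.6027,-.183,z)),1).tolist() for z in(.205,.21,.215)],'ptr',[np.round(proj(D,(.6032,-.189,z)),1).tolist() for z in(.205,.21,.215)])
for r in range(196,218): print(r,f[r,408:446:2].sum(1).tolist())
E
```

```text
t 48.22 pos [ 0.5998 -0.1263  0.162 ] z [-0.002 -0.019 -1.   ] yaw_y 2.9 F [  3.1  -2.3 -10.6] op 0.157
('scene', 'pointer') 4 med 0.2119 mean 0.2129 sd 0.0035
('side', 'needle') 4 med 0.2076 mean 0.2078 sd 0.001
('side', 'pointer') 6 med 0.2143 mean 0.2145 sd 0.001
t 49.72 pos [ 0.5998 -0.1263  0.162 ] z [-0.002 -0.019 -1.   ] yaw_y 2.9 F [  4.5  -2.6 -10.1] op 0.156
exp z .205..215 [[208.8, 425.2], [206.5, 425.4], [204.2, 425.6]] ptr [[209.7, 427.7], [207.4, 427.9], [205.1, 428.1]]
196 [72, 217, 332, 359, 362, 364, 362, 357, 358, 326, 315, 308, 307, 310, 299, 322, 363, 330, 346]
197 [75, 234, 341, 360, 362, 363, 360, 357, 356, 327, 319, 313, 307, 304, 280, 287, 327, 319, 328]
198 [75, 239, 339, 363, 362, 363, 361, 356, 357, 323, 317, 314, 307, 304, 276, 284, 323, 320, 327]
199 [60, 215, 318, 353, 362, 364, 362, 356, 358, 324, 317, 311, 307, 303, 282, 285, 319, 322, 325]
200 [48, 125, 246, 316, 353, 363, 365, 358, 357, 325, 317, 310, 305, 308, 290, 291, 317, 320, 321]
201 [36, 44, 135, 218, 319, 349, 359, 356, 356, 325, 317, 310, 306, 305, 285, 294, 320, 322, 313]
202 [38, 39, 62, 1
[... 866 characters left out ...]

211 [293, 309, 313, 310, 304, 294, 260, 229, 224, 238, 219, 219, 260, 374, 376, 268, 256, 249, 242]
212 [306, 308, 318, 311, 307, 312, 295, 265, 242, 218, 214, 224, 238, 318, 345, 257, 250, 246, 235]
213 [321, 309, 309, 303, 302, 315, 311, 300, 278, 251, 231, 226, 227, 257, 290, 241, 248, 246, 219]
214 [334, 320, 311, 297, 295, 309, 315, 310, 298, 289, 261, 241, 225, 232, 251, 234, 260, 260, 211]
215 [342, 335, 325, 306, 300, 302, 312, 308, 307, 308, 294, 273, 237, 233, 241, 243, 282, 290, 237]
216 [342, 340, 339, 321, 308, 299, 303, 302, 301, 310, 308, 299, 269, 258, 263, 264, 290, 300, 248]
217 [339, 342, 341, 335, 320, 306, 299, 291, 288, 307, 318, 312, 301, 293, 281, 293, 290, 289, 230]
```

Run:
```python
from h import *
D=snap('side');f=D['frame'].astype(int)
print('cols',list(range(420,448,2)))
for r in range(200,217): print(r,' '.join('%d/%d/%d'%tuple(f[r,c]) for c in range(420,448,2)))
S=snap('scene');g=S['frame'].astype(int)
print('scene exp ptr',[np.round(proj(S,(.6032,-.189,z)),1).tolist() for z in(.205,.21,.215)],'ndl',np.round(proj(S,(.6027,-.183,.2056)),1))
print('cols',list(range(198,232,2)))
for r in range(194,216): print(r,' '.join('%d/%d/%d'%tuple(g[r,c]) for c in range(198,232,2)))
```

```text
cols [420, 422, 424, 426, 428, 430, 432, 434, 436, 438, 440, 442, 444, 446]
200 125/124/111 124/122/110 125/123/111 115/110/100 112/107/97 110/105/95 109/104/95 108/103/94 101/98/90 100/97/93 110/107/102 111/109/103 109/106/100 109/104/95
201 125/123/111 124/122/111 124/122/110 115/110/101 113/107/98 110/105/96 109/103/94 109/104/94 99/96/89 102/100/95 110/108/102 111/109/103 108/105/99 109/103/94
202 122/117/105 122/120/108 123/121/109 115/110/101 112/107/97 110/104/95 108/103/94 108/103/94 98/95/89 103/100/96 111/109/103 112/110/104 110/107/100 108/103/94
203 118/102/87 118/110/98 122/119/107 114/109/99 113/106/96 116/107/96 109/104/94 108/103/93 99/96/89 104/101/96 112/109/103 112/109/103 110/106/99 110/103/92
204 118/79/57 117/93/76 118/109/96 113/106/96 121/108/90 134/115/90 119/108/92 111/104/93 99/96/90 106/103/98 112/109/104 112/109/103 116/108/96 122/108/87
205 126/81/57 120/75/52 116/89/72 113/96/83 127/105/76 151/119/74 139/116/84 121/107/87 100/97/91 107/104/99 114/111/105 119/112/102 136/116/90 148/120/80
206 138/110/96 130/91/73 122/76/54 117/80/58 114/86/54 133/101/56 
[... 4818 characters left out ...]
/111/102 106/100/95 97/92/88 83/79/75 86/81/77 158/130/103 212/169/124 210/168/122 183/146/106 115/91/68 47/39/33 17/18/20 18/19/21 20/21/23 18/18/20
213 214/171/124 197/159/119 128/114/104 105/99/94 92/87/83 77/73/70 91/85/81 147/123/100 211/168/123 216/172/125 208/165/121 167/133/97 98/77/58 34/29/25 19/20/22 20/21/23 19/20/22
214 215/172/125 204/163/121 135/119/105 105/99/94 91/85/82 85/81/77 92/87/83 141/120/99 209/167/122 215/172/125 215/171/125 201/160/117 154/123/90 78/63/48 38/32/28 21/21/22 20/21/23
215 215/171/125 206/165/122 141/124/107 108/102/97 94/89/84 91/86/82 86/81/78 133/114/96 208/166/122 216/172/126 215/171/125 214/170/124 193/154/113 139/111/82 96/76/57 49/39/33 22/21/23
```

Run:
```python
import cv2,numpy as np
from h import *
g=cv2.imread('pics/scene0.png')[:,:,::-1].astype(int)
print('B/R*100, cols',list(range(194,226,2)))
for r in range(188,214): print(r,' '.join('%3d:%2d'%(g[r,c,0],100*g[r,c,2]/max(1,g[r,c,0])) for c in range(194,226,2)))
S=snap('scene')
for n,xyz in(('ptr',(.6032,-.189)),('axis-70',(.6035,-.195)),('-80',(.604,-.205)),('-90',(.6045,-.215))): print(n,[np.round(proj(S,(*xyz,z)),1).tolist() for z in(.205,.21,.215,.22)])
```

```text
B/R*100, cols [194, 196, 198, 200, 202, 204, 206, 208, 210, 212, 214, 216, 218, 220, 222, 224]
188 221:58 158:74 133:90 110:90  93:90 102:90 108:90 153:88 192:73 202:67 146:81 123:84 201:61 226:59 225:59 225:59
189 222:59 163:70 119:89 106:90 101:90  98:89 100:91 145:79 202:54 216:47 157:63 120:85 197:61 226:58 226:59 226:59
190 225:59 176:68 119:89 108:90 101:90  88:90  97:89 151:64 212:40 218:37 171:48 121:81 192:62 226:59 225:59 225:59
191 225:59 186:66 123:88 110:90  95:90  85:90  99:89 156:56 209:35 208:34 170:41 122:77 188:62 226:59 226:59 226:59
192 226:59 192:64 126:86 112:90  94:90  93:91 103:89 154:53 209:35 191:34 154:38 118:76 177:65 224:59 226:59 226:59
193 226:59 198:62 129:85 113:90 101:90 101:90 100:89 146:53 201:35 171:35 130:43 111:80 167:68 224:58 226:59 225:59
194 226:59 209:60 134:82 112:91 105:90  98:90  93:80 132:48 166:34 140:35 114:58 108:87 161:70 223:59 226:59 225:59
195 225:59 217:59 142:78 113:90 105:90  90:87 100:63 124:41 129:34 118:47 115:76 109:89 153:72 222:59 226:59 226:59
196 225:58 220:56 152:72 116:90 104:89  94:73 116:46 119:36 112:34 119:59 124
[... 1590 characters left out ...]
90  99:90  98:90 102:90 121:90 121:91 122:91 116:91  96:89 118:64 194:57
211 225:59 225:59 225:59 195:63 128:85 114:90 104:90  96:90  96:89 137:90 147:91 152:91 139:91 102:88 126:61 202:57
212 226:59 226:59 226:58 201:61 131:83 113:91 104:90  88:90  93:90 143:91 178:91 185:91 170:91 109:87 139:60 214:57
213 225:59 226:59 226:59 211:60 137:81 112:90  99:90  84:90  98:89 144:90 192:91 198:91 183:91 110:86 144:59 217:58
ptr [[208.8, 216.6], [206.6, 216.2], [204.4, 215.7], [202.2, 215.3]]
axis-70 [[207.5, 213.9], [205.3, 213.5], [203.1, 213.0], [200.9, 212.6]]
-80 [[205.3, 209.4], [203.2, 209.0], [201.0, 208.5], [198.8, 208.1]]
-90 [[203.2, 205.0], [201.1, 204.5], [198.9, 204.1], [196.7, 203.6]]
```

Run:
```python
import cv2,numpy as np
from h import *
g=cv2.imread('pics/scene0.png')[:,:,::-1].astype(int)
S=snap('scene')
for y in(-.155,-.165,-.175,-.183): print(y,[np.round(proj(S,(.6006+(-.125-y)*.05,y,z)),1).tolist() for z in(.15,.155,.16)])
print('cols',list(range(216,246,2)))
for r in range(225,248): print(r,' '.join('%3d:%2d'%(g[r,c].sum()//3,100*g[r,c,2]/max(1,g[r,c,0])) for c in range(216,246,2)))
d=cv2.imread('pics/side0.png')[:,:,::-1].astype(int)
print('side0, R:B/R, cols',list(range(420,450,2)))
for r in range(200,218): print(r,' '.join('%3d:%2d'%(d[r,c,0],100*d[r,c,1]/max(1,d[r,c,0])) for c in range(420,450,2)))
st()
```

```text
-0.155 [[239.2, 235.5], [237.2, 235.2], [235.2, 234.9]]
-0.165 [[237.0, 231.1], [235.0, 230.8], [233.0, 230.4]]
-0.175 [[234.9, 226.7], [232.9, 226.3], [230.8, 226.0]]
-0.183 [[233.1, 223.2], [231.1, 222.8], [229.1, 222.5]]
cols [216, 218, 220, 222, 224, 226, 228, 230, 232, 234, 236, 238, 240, 242, 244]
225 178:59 181:59 181:59 180:59 181:59 181:59 181:59 181:59 181:59 181:59 181:59 181:59 181:59 181:59 181:59
226 175:59 181:59 180:58 181:59 181:59 181:59 181:59 181:59 181:59 181:59 181:59 181:59 181:59 181:59 182:59
227 169:59 181:59 181:59 180:59 181:59 181:59 181:59 181:59 181:59 181:59 181:59 181:59 181:59 181:59 181:59
228 164:60 181:59 178:59 175:59 180:59 181:59 181:59 181:59 180:58 181:59 181:59 180:59 181:59 181:59 181:59
229 163:61 181:59 170:61 155:64 172:60 179:59 181:59 181:59 181:59 181:59 180:59 181:59 181:59 182:59 177:58
230 161:61 181:59 162:64 132:76 158:70 173:63 178:59 181:59 181:59 181:59 181:59 181:59 181:59 181:59 173:57
231 153:62 180:59 162:63 127:80 157:85 174:76 176:64 179:59 181:59 181:59 181:59 181:59 181:59 181:59 170:58
232 144:64 179:59 171:59 143:69 
[... 3205 characters left out ...]
76 154:76 116:75 113:76 110:76 108:73 108:80 104:92
213 109:93 110:90 110:79 114:65 117:56 108:67 102:76 116:76 130:76 109:76 111:76 108:76 106:65 112:66 107:84
214 110:94 107:95 107:92 109:85 114:70 109:71 101:77 104:76 109:77 105:76 112:78 105:82 108:59 117:53 113:66
215 109:95 107:94 107:95 108:93 110:88 108:82 102:79 100:76  98:84 101:81 112:83 103:91 115:60 119:50 117:53
216 105:95 105:95 103:95 108:95 108:94 108:91 104:85 102:82  92:93  98:89 103:92 105:93 119:60 119:50 118:50
217 103:95 101:95 101:95 107:95 109:95 109:94 107:93 104:93  96:96 100:96  97:97 102:91 118:57 119:49 118:50
t 49.97 pos [ 0.5999 -0.1262  0.1621] z [-0.002 -0.019 -1.   ] yaw_y 2.9 F [  4.4  -1.9 -10.2] op 0.157
```

The needle is now at a stroke of about 51 mm. Side-pixel collinearity gives the pointer about 8.5 mm higher, the scene pixels a bit more, and the networks about 6. I'll rise 7.6 mm and recheck.

Emit:
servo_tool --pt "0 0 0 0.03 0" --pt "0 0 0 0.06 0" --pt "0 0 0 0.09 0" --pt "0 0 0 0.12 0" --pt "0 0 0 0.15 0" --pt "0 0 0 0.17 0" --pt "0 0 0 0.19 0" --pt "0 0 0 0.19 0" --pt "0 0 0 0.19 0" --pt "0 0 0 0.19 0"

```text
time: 50.8
eef_pos: [0.5998, -0.1262, 0.1697]
tcp_rot: [0.689, 0.725, -0.007, 0.006]
contact_force: [4.3, -2.3, -10.4]
opening: 0.159
```

```bash
python3 avg.py 4
python3 - <<'E'
from h import *
D=snap('side');f=D['frame'].astype(int)
print('cols',list(range(412,436,2)))
for r in range(197,212): print(r,' '.join('%3d:%2d'%(f[r,c].sum()//3,100*f[r,c,1]/max(1,f[r,c,0])) for c in range(412,436,2)))
S=snap('scene');g=S['frame'].astype(int)
print('scene cols',list(range(206,226,2)))
for r in range(197,212): print(r,' '.join('%3d:%2d'%(g[r,c].sum()//3,100*g[r,c,2]/max(1,g[r,c,0])) for c in range(206,226,2)))
st()
E
```

```text
t 50.8 pos [ 0.5998 -0.1262  0.1697] z [-0.002 -0.019 -1.   ] yaw_y 2.9 F [  4.3  -2.3 -10.4] op 0.159
('scene', 'pointer') 4 med 0.2144 mean 0.2152 sd 0.0021
('side', 'needle') 4 med 0.2129 mean 0.2131 sd 0.0019
('side', 'pointer') 3 med 0.2143 mean 0.2145 sd 0.0021
t 51.8 pos [ 0.5998 -0.1262  0.1696] z [-0.002 -0.019 -1.   ] yaw_y 2.9 F [  4.7  -1.9 -11.3] op 0.158
cols [412, 414, 416, 418, 420, 422, 424, 426, 428, 430, 432, 434]
197  65:97  98:99 117:98 120:99 119:98 119:98 118:98 107:96 105:95 102:95 102:95 101:95
198  34:100  58:96 106:99 120:99 120:99 118:98 118:98 107:95 105:95 103:95 101:95 101:95
199  19:85  31:96  88:97 120:98 120:98 119:97 118:98 107:96 105:95 103:95 102:95 102:96
200  20:95  47:97  87:97 121:99 120:99 119:99 118:98 107:95 104:95 103:94 101:95 102:94
201  19:90  75:97 111:97 128:97 123:98 119:98 117:98 107:96 105:95 102:95 102:95 101:95
202  21:100  81:97 127:96 137:97 133:97 123:98 118:98 108:95 105:94 103:95 101:95 101:94
203  19:90  58:90 103:90 127:96 141:97 131:97 124:97 110:96 105:94 105:93 102:94 101:94
204  25:51  43:59  76:67  97:83 117:93 131:96
[... 1282 characters left out ...]
  80:78  95:65  96:53  64:62  34:94  28:107  24:108  22:113  21:109
205  78:74  88:89 106:72 135:56 104:56  51:66  25:108  22:119  20:115  19:115
206  87:85  87:90 104:76 151:58 143:57  89:60  39:75  20:115  21:115  20:110
207  89:89  80:91  98:79 152:60 165:58 128:59  76:62  30:77  20:115  20:115
208  86:89  74:92  96:81 151:61 169:57 156:58 120:58  59:60  21:100  20:115
209  82:90  80:91  96:83 149:61 169:57 168:58 152:57  98:58  40:65  21:109
210  87:91  86:90  92:86 146:62 170:58 170:57 166:58 135:57  83:59  39:66
211  90:89  85:91  85:88 139:62 169:58 169:57 169:57 159:58 128:58  84:60
t 51.9 pos [ 0.5998 -0.1263  0.1696] z [-0.002 -0.019 -1.   ] yaw_y 2.9 F [  4.5  -1.6 -11. ] op 0.153
```

The needle line (426,205.1) extrapolates to (428.5,206.0) and the pointer tip centre is at about 205.8, so they are level within about 1 mm and not beyond. I'll hold.

Emit:
servo_tool --pt "0 0 0 0 0" --pt "0 0 0 0 0" --pt "0 0 0 0 0" --pt "0 0 0 0 0" --pt "0 0 0 0 0" --pt "0 0 0 0 0" --pt "0 0 0 0 0" --pt "0 0 0 0 0" --pt "0 0 0 0 0" --pt "0 0 0 0 0"

```text
time: 52.73
eef_pos: [0.5998, -0.1262, 0.1696]
tcp_rot: [0.689, 0.725, -0.007, 0.006]
contact_force: [4.0, -3.5, -10.8]
opening: 0.16
```

Emit:
servo_tool --pt "0 0 0 0 0" --pt "0 0 0 0 0" --pt "0 0 0 0 0" --pt "0 0 0 0 0" --pt "0 0 0 0 0" --pt "0 0 0 0 0" --pt "0 0 0 0 0" --pt "0 0 0 0 0" --pt "0 0 0 0 0" --pt "0 0 0 0 0"

```text
time: 53.57
eef_pos: [0.5998, -0.1262, 0.1696]
tcp_rot: [0.689, 0.725, -0.007, 0.006]
contact_force: [4.1, -2.2, -10.2]
opening: 0.155
```

Emit:
servo_tool --pt "0 0 0 0 0" --pt "0 0 0 0 0" --pt "0 0 0 0 0" --pt "0 0 0 0 0" --pt "0 0 0 0 0" --pt "0 0 0 0 0" --pt "0 0 0 0 0" --pt "0 0 0 0 0" --pt "0 0 0 0 0" --pt "0 0 0 0 0"

```text
time: 54.4
eef_pos: [0.5998, -0.1262, 0.1696]
tcp_rot: [0.689, 0.725, -0.007, 0.006]
contact_force: [3.8, -2.0, -10.3]
opening: 0.158
```

Emit:
servo_tool --pt "0 0 0 -0.15 0" --pt "0 0 0 -0.3 0" --pt "0 0 0 -0.45 0" --pt "0 0 0 -0.6 0" --pt "0 0 0 -0.75 0" --pt "0 0 0 -0.9 0" --pt "0 0 0 -1.05 0" --pt "0 0 0 -1.2 0" --pt "0 0 0 -1.35 0" --pt "0 0 0 -1.4 0"

```text
time: 55.23
eef_pos: [0.5999, -0.1263, 0.1129]
tcp_rot: [0.689, 0.725, -0.007, 0.006]
contact_force: [1.1, -0.1, -4.5]
opening: 0.156
```

Emit:
servo_tool --pt "0.4 0 0 0 0" --pt "0.5 0 0 0 0" --pt "0.5 0 0 0 0" --pt "0.5 0 0 0 0" --pt "0.5 0 0 0 0" --pt "0.5 0 0 0.7 0" --pt "0.5 0 0 1.5 0" --pt "0.5 0 0 2.3 0" --pt "0.5 0 0 3.1 0" --pt "0.5 0 0 3.6 0"

```text
time: 56.07
eef_pos: [0.6011, -0.1266, 0.262]
tcp_rot: [0.689, 0.725, -0.006, 0.009]
contact_force: [0.5, -0.8, 0.1]
opening: 0.5
```

Emit:
servo_tool --pt "0.45 -0.13 0.6 0 0" --pt "0.45 -0.13 1.3 0 0" --pt "0.45 -0.13 2.0 0 0" --pt "0.45 -0.13 2.3 0 0" --pt "0.45 -0.13 2.3 -0.6 0" --pt "0.45 -0.13 2.3 -1.2 0" --pt "0.45 -0.13 2.3 -1.2 0" --pt "0.45 -0.13 2.3 -1.2 0" --pt "0.45 -0.13 2.3 -1.2 0" --pt "0.45 -0.13 2.3 -1.2 0"

```text
time: 56.9
eef_pos: [0.597, -0.0352, 0.2161]
tcp_rot: [0.689, 0.724, -0.005, 0.01]
contact_force: [0.1, -0.1, 0.9]
opening: 0.45
```

```bash
python3 tp.py; python3 avg.py 3
python3 - <<'E'
from h import *
W=snap('wrist');g=cv2.cvtColor(W['frame'],cv2.COLOR_RGB2GRAY)
print('exp',np.round(proj(W,(.5956,-.034,.155)),1))
for r in(240,250,260): print(r,[int(v) for v in g[r,290:340:2]])
E
```

```text
t 56.9 pos [ 0.597  -0.0352  0.2161] z [ 0.007 -0.022 -1.   ] yaw_y 2.8 F [ 0.1 -0.1  0.9] op 0.45
q6 -0.26
tap_grip [234.  313.9] 0.93 [ 0.5956 -0.0339  0.14  ]
tap_grip [445.  315.1] 0.43 [ 0.6047 -0.1993  0.14  ]
tap_mark_tank [145.   81.6] 0.71 [0.4394 0.0121 0.113 ]
tap_mark_tank [180.9 315.5] 0.56 [ 0.5953 -0.0039  0.113 ]
mask [294. 181. 334. 272.] 0.95 2179 [ 0.5941 -0.0276] 93.2
t 57.15 pos [ 0.5963 -0.0348  0.2149] z [ 0.005 -0.021 -1.   ] yaw_y 2.9 F [0.1 0.  0.4] op 0.448
('scene', 'pointer') 2 med 0.2166 mean 0.2166 sd 0.0019
('side', 'needle') 3 med 0.1604 mean 0.16 sd 0.0016
('side', 'pointer') 2 med 0.2149 mean 0.2149 sd 0.0003
t 57.9 pos [ 0.5959 -0.0346  0.2139] z [ 0.004 -0.021 -1.   ] yaw_y 2.9 F [ 0.9 -0.4 -0.8] op 0.45
exp [242.9 316. ]
240 [203, 200, 203, 199, 134, 105, 102, 101, 58, 51, 60, 117, 127, 108, 55, 51, 63, 100, 102, 109, 159, 198, 203, 202, 203]
250 [201, 202, 202, 203, 203, 202, 203, 196, 110, 74, 74, 63, 61, 55, 54, 53, 137, 202, 203, 202, 201, 203, 202, 203, 204]
260 [202, 203, 201, 203, 203, 203, 201, 197, 129, 83, 95, 99, 98, 99, 95, 82, 137, 202, 203, 203, 204, 204, 201, 201, 202]
```

Emit:
servo_tool --pt "0.45 0 0 -0.4 0" --pt "0.45 0 0 -0.9 0" --pt "0.45 0 0 -1.4 0" --pt "0.45 0 0 -1.9 0" --pt "0.45 0 0 -2.4 0" --pt "0.45 0 0 -2.9 0" --pt "0.45 0 0 -2.9 0" --pt "0 0 0 -2.9 0" --pt "0 0 0 -2.9 0" --pt "0 0 0 -2.9 0" --grip_force 30

```text
time: 58.78
eef_pos: [0.5955, -0.0348, 0.0996]
tcp_rot: [0.689, 0.725, -0.007, 0.008]
contact_force: [-3.3, -1.2, 2.4]
opening: 0.105
```

Run:
```python
from h import *
st();D=snap('side');f=D['frame'].astype(int)
print('cols',list(range(408,430,2)))
for r in range(224,236): print(r,' '.join('%3d'%(f[r,c].sum()//3) for c in range(408,430,2)))
```

```text
t 58.78 pos [ 0.5955 -0.0348  0.0996] z [ 0.002 -0.021 -1.   ] yaw_y 2.9 F [-3.3 -1.2  2.4] op 0.105
cols [408, 410, 412, 414, 416, 418, 420, 422, 424, 426, 428]
224  20  24  45  83 112 113 111  99  99  97  97
225  19  20  30  72 111 112 111  98  98  97  96
226  17  21  57  90 114 112 110  99  98  97  96
227  15  19  80 120 128 117 110  99  98  96  97
228  15  15  68 119 138 127 115 101  97  96  96
229  25  17  38  86 118 133 127 112  97  96  96
230  39  26  31  57  82 109 131 124  97  96  96
231  54  41  41  48  55  73 102 116 100  95  97
232  65  55  47  47  47  52  68  90 100  94  96
233  68  64  52  49  47  47  50  62  79  90  97
234  68  68  63  56  47  47  46  50  59  80  92
235  66  69  71  71  57  49  48  47  49  61  79
```

The needle pixels match the home picture. Now I'll turn the tap +90° to shut.

Emit:
servo_tool --pt "0 0 0 0 1.3" --pt "0 0 0 0 2.7" --pt "0 0 0 0 4.1" --pt "0 0 0 0 5.5" --pt "0 0 0 0 6.9" --pt "0 0 0 0 8.3" --pt "0 0 0 0 9.7" --pt "0 0 0 0 11.1" --pt "0 0 0 0 12.5" --pt "0 0 0 0 13.5"

```text
time: 59.67
eef_pos: [0.5952, -0.0347, 0.0997]
tcp_rot: [0.168, 0.986, -0.001, 0.011]
contact_force: [-1.2, -0.5, -3.7]
opening: 0.107
```

Emit:
servo_tool --pt "0 0 0 0 1.3" --pt "0 0 0 0 2.6" --pt "0 0 0 0 3.6" --pt "0 0 0 0 4.5" --pt "0 0 0 0 4.5" --pt "0 0 0 0 4.5" --pt "0 0 0 0 4.5" --pt "0 0 0 0 4.5" --pt "0 0 0 0 4.5" --pt "0 0 0 0 4.5"

```text
time: 60.5
eef_pos: [0.5952, -0.0348, 0.0997]
tcp_rot: [-0.027, 1.0, 0.001, 0.01]
contact_force: [-1.5, -2.0, -4.7]
opening: 0.106
```

```bash
python3 h_yaw.py
```

```text
t 60.5 pos [ 0.5952 -0.0348  0.0997] z [ 0.021  0.003 -1.   ] yaw_y 93.1 F [-1.5 -2.  -4.7] op 0.106
```

Yaw is 93.1° (tap ≈ 1.57). I'll release, rise and check everything.

Emit:
servo_tool --pt "0.4 0 0 0 0" --pt "0.4 0 0 0 0" --pt "0.4 0 0 0 0" --pt "0.4 0 0 0 0" --pt "0.4 0 0 0.7 0" --pt "0.4 0 0 1.5 0" --pt "0.4 0 0 2.4 0" --pt "0.4 0 0 3.3 0" --pt "0.4 0 0 4.0 0" --pt "0.4 0 0 4.0 0"

```text
time: 61.33
eef_pos: [0.5991, -0.0355, 0.2694]
tcp_rot: [-0.027, 0.999, -0.001, 0.018]
contact_force: [0.1, -0.7, 1.1]
opening: 0.396
```

```bash
python3 tp.py; python3 hd.py
python3 - <<'E'
from h import *
P={n:snap(n) for n in('scene','side')}
for n in P:
  print(n,'holders',[(np.round(l['centre']).tolist(),round(l['conf'],2)) for l in ctrl.landmark_of(P[n],'holder1_mid')],[(np.round(m['extent']).tolist(),round(m['conf'],2)) for m in ctrl.masks_of(P[n],'holder1_mid')])
  for q in('dropper','cassette0','cassette1'):print(n,q,[(np.round(l['centre']).tolist(),round(l['conf'],2)) for l in ctrl.landmark_of(P[n],q)])
  for x,y in((.5492,.1317),(.5463,.19),(.5535,.076)): print('  exp',np.round(proj(P[n],(x,y,.089))),[P[n]['frame'][tuple(np.round(proj(P[n],(x,y,z))).astype(int))].tolist() for z in(.14,.125)])
st()
E
```

```text
t 61.33 pos [ 0.5991 -0.0355  0.2694] z [ 0.036 -0.    -0.999] yaw_y 93.1 F [ 0.1 -0.7  1.1] op 0.396
q6 -1.86
tap_grip [208.5 318.2] 0.67 [ 0.5933 -0.0337  0.14  ]
tap_mark_tank [197.5 354.2] 0.89 [ 0.5886 -0.0044  0.113 ]
tap_mark_shut [166.8 317.5] 0.82 [ 0.5655 -0.0358  0.113 ]
mask [302. 166. 334. 236.] 0.76 1471 [ 0.5871 -0.0349] 3.9
t 61.58 pos [ 0.5942 -0.0345  0.2576] z [ 0.017  0.004 -1.   ] yaw_y 93.1 F [ 0.5 -0.6  0.3] op 0.401
scene [([266.5, 414.8], 0.92)]
side [([212.0, 271.7], 0.61)]
wrist [([34.1, 579.1], 0.92)]
(array([0.45817075, 0.12912249, 0.13502793]), [np.float64(0.004228719876674656), np.float64(0.004228719876674749)])
scene holders [] [([454.0, 290.0, 494.0, 300.0], 0.7), ([284.0, 257.0, 301.0, 287.0], 0.46)]
scene dropper [([256.0, 374.0], 0.5), ([233.0, 224.0], 0.46)]
scene cassette0 [([203.0, 292.0], 0.7), ([298.0, 470.0], 0.66)]
scene cassette1 [([203.0, 292.0], 0.7), ([298.0, 470.0], 0.66)]
  exp [318. 389.] [[191, 181, 178], [207, 197, 190]]
  exp [333. 420.] [[206, 197, 190], [201, 191, 185]]
  exp [304. 360.] [[205, 196, 189], [201, 191, 184]]
side holders [] []
side dropper [([300.0, 283.0], 0.73)]
side cassette0 [([366.0, 349.0], 0.64), ([204.0, 427.0], 0.63), ([268.0, 216.0], 0.61), ([212.0, 275.0], 0.34)]
side cassette1 [([366.0, 349.0], 0.64), ([204.0, 427.0], 0.63), ([268.0, 216.0], 0.61), ([212.0, 275.0], 0.34)]
  exp [218. 304.] [[170, 167, 161], [170, 167, 161]]
  exp [211. 288.] [[171, 167, 161], [168, 165, 159]]
  exp [225. 321.] [[170, 167, 161], [170, 167, 161]]
t 62.48 pos [ 0.5952 -0.0347  0.2597] z [ 0.021  0.003 -1.   ] yaw_y 93.1 F [-0.6  0.3  0. ] op 0.405
```

```bash
python3 -c "
from plant import ctrl
print(ctrl.sign_off())"
```

```text
the job is handed in; nothing more can be done
None
```

I found three holders on the bench and finished every step of the job in the order asked, handing it in at about 62 s with the arm clear of everything.

**What was done**
- **Holders:** all three hang by the lip over the tank's front wall. The first grasp closed above the tab, because the finger ends sit about 33–46 mm above the reported TCP. I allowed for that from then on.
- **Cover:** pulled over and pressed shut onto its stop.
- **Tap and pump:** the tap was turned to the stud, then the handle was drawn about 58 mm. It was held there about 3.6 s and lowered home. Finally the tap was turned to the bar mark.

**Last checks**
- **Holders:** pictures of the first two showed them hanging upright. The third was checked only by pixel colour at its expected tab position before the cover closed. The detectors find none left on the bench, but through the closed cover they cannot confirm the hung ones.
- **Cover:** handle at z ≈ 0.135–0.137 m (0.138 m expected), with a 24 N stop felt.
- **Needle against pointer:** level within about 1 mm in the side picture, slightly below and not beyond. The methods disagreed on the stroke needed, from about 56 to 62 mm. I followed how the needle lined up with the pointer in the side picture.
- **Pump home:** the needle's pixels match the starting picture, although the detector read about 4 mm higher than before.
- **Tap shut:** tool angle 93.1° at release, where 92.9° is shut. A later detector reading, taken while the arm was still moving, was about 1° off.
- **Bystanders:** the dropper and both cassettes were within a few pixels of where they started.

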